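Count along the tea rack and push the red tin into the third bay

ROBOT

A 7-joint arm with a two-finger parallel gripper is mounted at the origin on the work surface. World frame = base frame: x ahead of the robot, y to its left, z up, the work surface at z = 0. Lengths are in m, angles in rad, forces in N, time in s.
With the tool pointing down it reaches from about 0.4 to 0.85 m from the base axis. Payload 10.4 kg.
Tool frame: the origin (TCP) lies between the finger pads; the fingertips stand 17 mm ahead of it and the grasp point (between the pads) lies 2 mm behind it; x points along the fingers, y is the direction in which the jaws open and shut, and the axes are right-handed (so a half turn about x gives the same grasp; the last joint's range is limited). The gripper opens to 87 mm and grips with 3 to 60 N. Pads are 19 mm wide; open, the fingers measure 117 mm over their backs; the gripper's body (75 mm by 190 mm) begins 51 mm behind the grasp point.
Start: joints at [-1.194, 0.332, -0.065, 1.46, 0.022, 1.35, -0.088], TCP at [0.243, 0.576, 0.212] pointing down, gripper open.
Joint ranges: [-2.6, 2.6], [-0.5, 2.12], [-1.47, 1.34], [0.16, 2.42], [-1.27, 4.41], [0.06, 2.06], [-2.6, 2.6]. Speed limits (rad/s): [2.22, 2.22, 2.79, 2.79, 3.14, 3.14, 3.14].

INTERFACE

Orientations are given as a unit quaternion [x, y, z, w].
In Python, from bench import r, optics, close_job gives the robot as it stands.
- The arm moves only by the shell command python3 -m inch 'ROWS' [OPENING] [FORCE]. ROWS is JSON, a list of rows, each an object with "translation": the shift along the tool's x, y, z in cm, a list of three; "spin": the turn about the tool's x in degrees. In form: [{"translation": [tx, ty, tz], "spin": spin}, ...]. A call has 1 to 20 rows; each row shifts and turns the pose as measured when the row begins, along the tool's axes as they then stand; what a row does not reach is not made up. A row lasts 1/8 s, in which the tool goes at most 62.5 mm and 10.7 degrees, less where a joint would pass 70% of its speed; a pose out of reach is approached as far as the arm can. A call is refused whole if a number of a shift passes 6.25 or a number of a turn 10.7, either way. A call with a gripper value outside its range is refused whole. OPENING is the closure, from 0 (fully open) to 1 (shut), set as the call begins (- or left out, the last holds). The fingers move at their own pace and stop on an object; FORCE is the grip in N (left out, the last holds). Time passes only in rows, so rows that do not move let the fingers close. It gives the time, the measured TCP pose, the force and the opening at its end, in the units of the state.
- r.read_state(): the state, without advancing time (a new reading comes with each control period).
- optics.camera(name): name is "scene" or "top" or "wrist"; returns the picture (384x512x3 uint8, red, green, blue); there is no depth.
- optics.camera_model(name): a dict with "camera_matrix" (3x3 intrinsics, pixels), "world_from_camera" (4x4, takes a point from camera to world coordinates); the wrist camera has in their place "tool_from_camera" (4x4, takes a point from camera to tool coordinates, whose origin is the TCP and whose axes are the tool frame's). Camera axes: x right, y down, z forward; pixel columns grow to the right and rows downward; lengths in m; the calibration is good to about 2 mm. The wrist camera is an equidistant fisheye: a pixel r from the principal point sees the ray r / f radians off the axis. A picture is of the moment at which its call begins: read the wrist's pose just before it. camera_model takes no time and is no camera call.
- close_job(): hands the job in, once; it reports no verdict.
The state is a dict: "time": time; "joint_positions": joint angles; "joint_vel": joint speeds; "joint_torque": joint torques, N m; "ee_pos": TCP position; "eef_rot": TCP orientation; "ft_force": force on the tool from outside, world axes, zero at the start; "torque": the same for the moment, N m; "width": finger opening in m.
Only numpy, scipy, OpenCV 4.12 (cv2) and the standard library are available. Lean on these libraries where they do the work, as an engineer would, in place of code of your own. Each camera call takes 0.05 s, during which the arm holds its last target.

TASK

Put the red tea tin away by touch: run one fingertip (or the closed fingers together) along the top of the wooden rail at the back of the tea rack, starting over the first bay at the robot's left-hand end and sliding across the dividers while counting the bays (full or empty), and stop on the third without touching the rail beyond it. Then push the red tin over the counter into that third bay until it is fully home against the rail, standing upright. Do not lift or tip the tin, and leave the other tins and the mug where they are.

Things in the scene. Friction and masses are not known exactly. Their poses are not given: they have to be found in the camera images.
- rack: low wooden tea-tin rack fixed to the counter: five equal bays in a row, open at front, top and bottom (tins slide on the counter, no sill). Origin on the counter, mid third bay; x to the back, y to the robot's left, z up. Bay centres y = 128, 64, 0, -64, -128 mm (1st to 5th), 58 mm clear between 6 mm dividers, which run from x = -35 (open front, facing the robot) to +37 mm, 60 mm tall
- rail1: part of the light wooden back rail over the first bay, at the robot's left end: 58 mm long (y), 16 mm wide (x), 22 mm deep, flat level top 60 mm above the counter; origin at the centre of its top face; axes as the rack's. The rail spans rack x = 21 to 37 mm
- home (a point): point on the counter where the centre of a tin stands when fully home in the third bay, touching the rail (rack x = -4 mm, y = 0)
- rail2: the part of the rail over the second bay; same size, origin and axes as rail1
- rail3: the part of the rail over the third (middle) bay; same size, origin and axes as rail1
- rail4: the part of the rail over the fourth bay; same size, origin and axes as rail1
- rail5: the part of the rail over the fifth (robot's right end) bay; same size, origin and axes as rail1
- divider1: dark wooden divider between bays 1 and 2, 6 mm thick; its end shows as a dark stripe in the top of the rail, flush with the rail, so that a fingertip slides over it without a step; origin at the centre of that stripe (60 mm above the counter)
- divider2: dark wooden divider between bays 2 and 3, 6 mm thick; its end shows as a dark stripe in the top of the rail, flush with the rail, so that a fingertip slides over it without a step; origin at the centre of that stripe (60 mm above the counter)
- red_tin: the red tea tin, upright cylinder 50 mm in diameter, 52 mm tall, 60 to 130 g, brass-coloured lid band; origin at the centre of its underside, z up. It stands loose on the counter in front of the rack, to the left or right of the third bay; it slides when pushed low down. This is the one to put away
- green_tin: a green tea tin, upright cylinder 50 mm in diameter, 52 mm tall, 60 to 130 g, brass-coloured lid band; origin at the centre of its underside, z up. It stands loose on the counter in front of the rack, on the other side from the red tin; leave it
- blue_tin: a blue tea tin, upright cylinder 50 mm in diameter, 52 mm tall, 60 to 130 g, brass-coloured lid band; origin at the centre of its underside, z up. It already stands in the second or the fifth bay, below the top of the rail; leave it
- white_tin: a white tea tin, upright cylinder 50 mm in diameter, 52 mm tall, 60 to 130 g, brass-coloured lid band; origin at the centre of its underside, z up. It already stands in the second or the fifth bay, below the top of the rail; leave it
- mug: white mug, 76 mm across, 85 mm tall, with a handle, standing on the counter beyond the robot's right end of the rack; origin at the centre of its underside; leave it

How it is judged:
On the way, in this order (a step that is already met when the one before it is completed fails the run):
1. a fingertip touches the rail over the first bay (contact force between the fingers and rail1 above 0.2 N).
2. it slides across the first divider (contact force between the fingers and divider1 above 0.2 N).
3. onto the rail over the second bay (contact force between the fingers and rail2 above 0.2 N).
4. across the second divider (contact force between the fingers and divider2 above 0.2 N).
5. onto the rail over the third bay (contact force between the fingers and rail3 above 0.2 N).
6. the red tin is pushed home in the third bay (x of red_tin in the frame of rack between -0.011 and 0.004 m and y of red_tin in the frame of rack between -0.01 and 0.01 m and angle between red_tin's own z axis and vertical below 0.1 rad and height (world z) of red_tin below 0.004 m), for 0.2 s.
At the end, for the whole second after the job is handed in: the red tin stands upright (within 0.1 rad) and at rest on the counter in the third bay, its centre within 10 mm of the bay's middle line and its front no further forward than the divider fronts (home against the rail to within 7 mm); the other tins and the mug are within 15 mm of where they stood (all of step 6 and linear speed of red_tin below 0.01 m/s and distance of each of green_tin, blue_tin, white_tin, mug from where it was at the start of the episode below 0.015 m); the robot touches nothing.
It fails at once if a finger touches the rail over the fourth or fifth bay (counted too far) (contact force between the fingers and rail4 above 0.2 N or contact force between the fingers and rail5 above 0.2 N).
It fails at once if the red tin is lifted off the counter (height (world z) of red_tin above 0.01 m).
It fails at once if the red tin is tipped (angle between red_tin's own z axis and vertical above 0.35 rad).
It fails at once if another tin or the mug is pushed out of place or tipped (distance of any of green_tin, blue_tin, white_tin, mug from where it was at the start of the episode above 0.015 m or angle between any of green_tin, blue_tin, white_tin, mug's own z axis and vertical above 0.3 rad).
It also fails if it takes over 64 s, if anything falls off the work surface, if the arm or the gripper's body presses on something with over 40 N, if the wrist force passes 120 N, or if a joint passes its speed limit or range.

## Working session

There is one attempt and no reset: what is moved stays moved. The work goes in short steps, Python scripts to look and compute and a shell command to move; the robot and the scene stay as the last step left them, time stands still between calls to the robot, and variables do not carry over. Pictures are saved under pics/ and viewed, and the job is handed in when it is done.

```bash
ls; mkdir -p pics
python3 - <<'E'
from bench import r, optics
import cv2, numpy as np
np.set_printoptions(precision=4,suppress=True)
s=r.read_state(); print({k:np.round(v,3).tolist() for k,v in s.items()})
for n in ["scene","top","wrist"]:
    cv2.imwrite(f"pics/{n}0.png",cv2.cvtColor(optics.camera(n),cv2.COLOR_RGB2BGR))
    for k,v in optics.camera_model(n).items(): print(n,k,np.array(v).tolist() if not isinstance(v,str) else v)
E
```

```text
pics
{'time': 0.0, 'joint_positions': [-1.194, 0.333, -0.065, 1.461, 0.022, 1.35, -0.088], 'joint_vel': [-0.001, 0.001, 0.0, 0.0, 0.0, -0.001, 0.0], 'joint_torque': [-0.001, -62.324, 0.024, -38.99, -0.062, 0.039, 0.0], 'ee_pos': [0.243, 0.575, 0.211], 'eef_rot': [0.14, 0.693, -0.141, 0.693], 'ft_force': [0.263, -0.28, 0.381], 'torque': [0.024, 0.015, -0.01], 'width': 0.087}
scene camera_matrix [[401.34001223220343, 0.0, 255.63066964780504], [0.0, 401.34001223220343, 186.91805624509416], [0.0, 0.0, 1.0]]
scene world_from_camera [[-0.5505025638801783, 0.5462167164623092, -0.631343191789128, 1.0612989981260832], [0.834675357808657, 0.3453979100416536, -0.4289724126396108, 0.23279800123072983], [-0.016247283721931193, -0.7631170174986214, -0.646056068291033, 0.582863512386079], [0.0, 0.0, 0.0, 1.0]]
top camera_matrix [[349.00840754150295, 0.0, 255.03205175893484], [0.0, 349.00840754150295, 194.93970025376575], [0.0, 0.0, 1.0]]
top world_from_camera [[0.016169352254340005, -0.9848610743382168, 0.17258973405463143, 0.4349386459970849], [-0.9998102994977537, -0.017800344042470308, -0.007906501766373433, -0.07343953440068221], [0.010858962468258427, -0.17242915068323866, -0.9849620657308432, 0.7830259220762207], [0.0, 0.0, 0.0, 1.0]]
wrist camera_matrix [[297.3186396354542, 0.0, 249.15788869230175], [0.0, 297.3186396354542, 188.4081227890133], [0.0, 0.0, 1.0]]
wrist tool_from_camera [[0.00017197965989706896, -0.24446025373557467, 0.9696592982932373, -0.171852144868306], [0.9999999312069701, -0.0002766337328832479, -0.0002471028752266182, 0.00018603416788287586], [0.0003286473028882587, 0.9696592740841055, 0.24446018934303798, -0.06562092043448577], [0.0, 0.0, 0.0, 1.0]]
```

View pics/scene0.png

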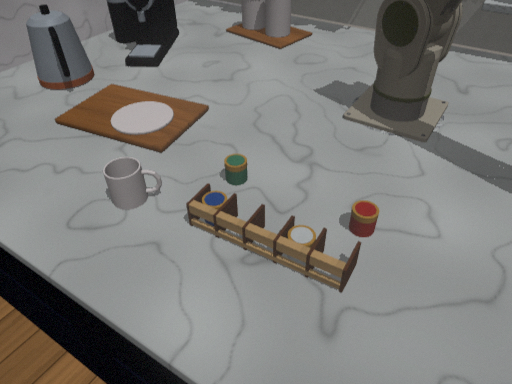

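View pics/top0.png

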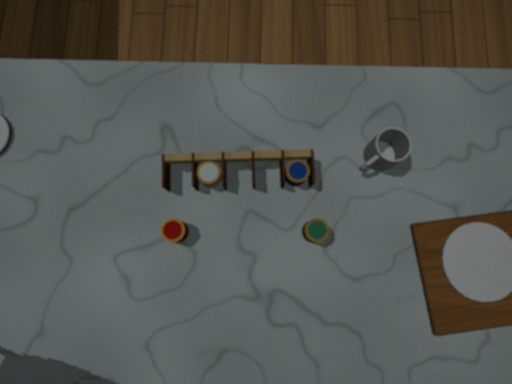

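View pics/wrist0.png

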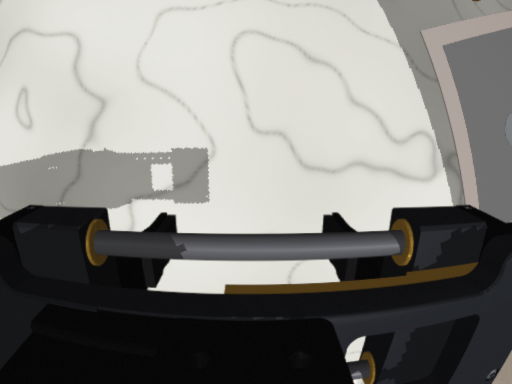

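The scene view shows the rack in the middle, with the red tin at about (364,218), green at (236,169), white in bay 2 and blue in bay 5. The top view shows the rail running from (163,157) to (312,153), the red tin at (174,230) and the third bay between columns 224 and 254. Next I'll measure these.

```bash
cat > h.py <<'E'
import numpy as np, cv2
from bench import r, optics
np.set_printoptions(precision=4,suppress=True)
def ray(n,u,v):
    m=optics.camera_model(n);K=np.array(m["camera_matrix"]);T=np.array(m["world_from_camera"])
    d=T[:3,:3]@np.linalg.inv(K)@[u,v,1];return T[:3,3],d/np.linalg.norm(d)
def onz(n,u,v,z):
    o,d=ray(n,u,v);return o+d*(z-o[2])/d[2]
def tri(a,b):
    (o1,d1),(o2,d2)=ray("top",*a),ray("scene",*b)
    t=np.linalg.lstsq(np.c_[d1,-d2],o2-o1,rcond=None)[0]
    p,q=o1+d1*t[0],o2+d2*t[1];return (p+q)/2,np.linalg.norm(p-q)
def blob(hsv,lo,hi,box):
    m=cv2.inRange(hsv,lo,hi);k=np.zeros_like(m);x0,y0,x1,y1=box;k[y0:y1,x0:x1]=255;m&=k
    cs=cv2.findContours(m,cv2.RETR_EXTERNAL,cv2.CHAIN_APPROX_NONE)[0];c=max(cs,key=cv2.contourArea)
    return c,m
E
python3 - <<'E'
from h import *
P={n:cv2.imread(f"pics/{n}0.png") for n in("top","scene")}
H={n:cv2.cvtColor(P[n],cv2.COLOR_BGR2HSV) for n in P}
a=cv2.resize(P["top"][130:250,140:340],None,fx=4,fy=4,interpolation=cv2.INTER_CUBIC);cv2.imwrite("pics/topz.png",a)
a=cv2.resize(P["scene"][140:290,180:390],None,fx=3.8,fy=3.8,interpolation=cv2.INTER_CUBIC);cv2.imwrite("pics/scz.png",a)
for p in [(210,157),(174,230),(174,219),(238,156)]: print(p,H["top"][p[1],p[0]])
for p in [(265,240),(364,211),(364,228)]: print(p,H["scene"][p[1],p[0]])
E
```

```text
(210, 157) [ 19 107 107]
(174, 230) [  2 216  91]
(174, 219) [ 19 152 109]
(238, 156) [ 19 105 107]
(265, 240) [ 18 103  97]
(364, 211) [  1 170 132]
(364, 228) [  1 137  95]
```

View pics/topz.png

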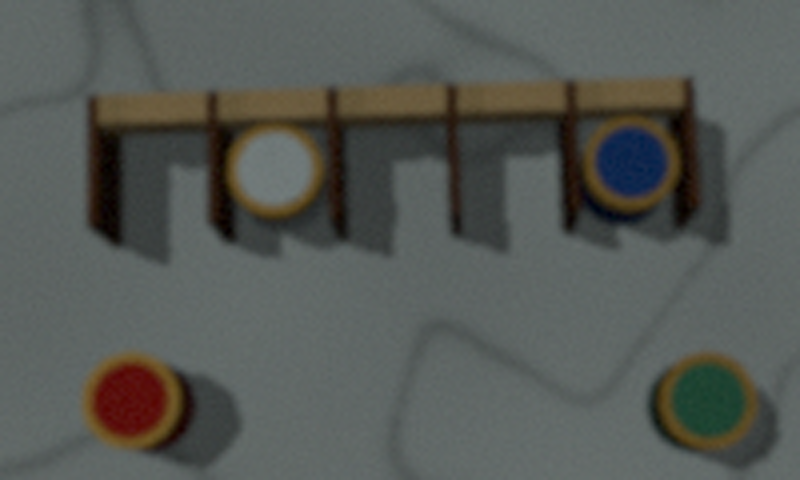

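View pics/scz.png

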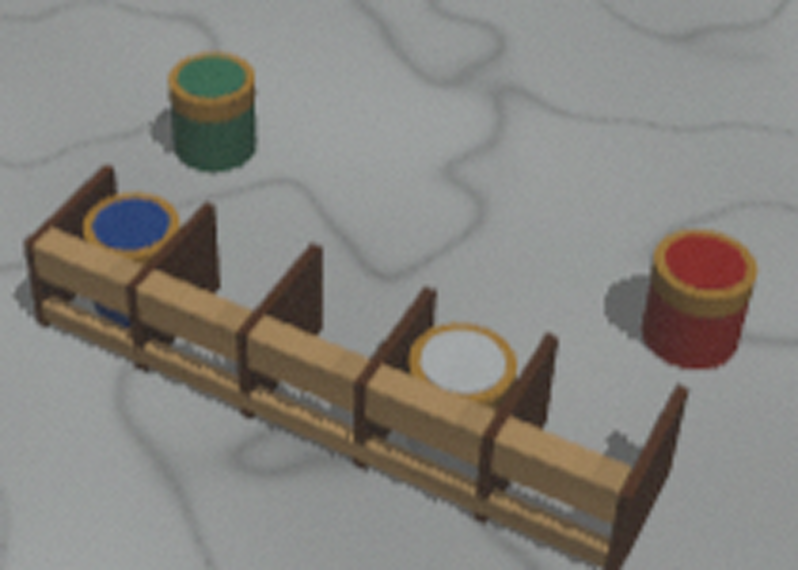

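```bash
cat > m.py <<'E'
from h import *
P={n:cv2.imread(f"pics/{n}0.png") for n in("top","scene")}
H={n:cv2.cvtColor(P[n],cv2.COLOR_BGR2HSV) for n in P}
cols={"red":((0,120,40),(9,255,255)),"green":((65,80,20),(95,255,255)),"blue":((105,120,20),(130,255,255))}
# lid discs (top view: coloured disc inside brass ring; convex blob)
box={"red":((150,210,200,250),(345,195,385,219)),"green":((295,210,340,250),(220,150,255,168)),"blue":((280,155,315,185),(200,190,230,207))}
for c in cols:
    e=[]
    for n,b in zip(("top","scene"),box[c]):
        k,_=blob(H[n],*cols[c],b); M=cv2.moments(k); e.append((M["m10"]/M["m00"],M["m01"]/M["m00"]));print(c,n,cv2.boundingRect(k))
    print(c,"tri",*tri(*e),"z=.052 top",onz("top",*e[0],.052),"scene",onz("scene",*e[1],.052))
f=lambda X,Y:(140+(X+.5)/4-.5,130+(Y+.5)/4-.5)
g=lambda X,Y:(180+(X+.5)/3.8-.5,140+(Y+.5)/3.8-.5)
t=[(92,97),(211,92),(332,88),(451,86),(570,81),(690,79)] # back edge at dividers
s=[(626,497),(489,436),(363,386),(246,331),(138,286),(36,240)]
for a,b in zip(t,s): print("div back",*tri(f(*a),g(*b)),onz("top",*f(*a),.06),onz("scene",*g(*b),.06))
# rail pieces in top
m=cv2.inRange(H["top"],(14,70,60),(24,200,255));m[165:]=0;m[:,:150]=0;m[:,330:]=0
ys,xs=np.nonzero(m)
l=[(x,ys[xs==x].min()-.5) for x in range(167,310) if (xs==x).sum()>3]
w=np.array([onz("top",*q,.06) for q in l]);p=np.polyfit(w[:,1],w[:,0],1);print("back edge x=",p)
E
python3 m.py
```

```text
red top (164, 221, 17, 18)
red scene (355, 202, 21, 14)
red tri [0.4861 0.0927 0.0534] 0.0010843356059001682 z=.052 top [0.4864 0.0925 0.052 ] scene [0.4843 0.0928 0.052 ]
green top (309, 222, 17, 16)
green scene (227, 156, 17, 9)
green tri [ 0.4912 -0.2086  0.0536] 0.0013865345804339661 z=.052 top [ 0.4916 -0.2096  0.052 ] scene [ 0.4892 -0.2093  0.052 ]
blue top (290, 163, 16, 16)
blue scene (205, 193, 19, 12)
blue tri [ 0.618  -0.1691  0.0537] 0.0013848533376414045 z=.052 top [ 0.6188 -0.17    0.052 ] scene [ 0.6164 -0.1697  0.052 ]
div back [0.6474 0.1206 0.0592] 0.0008719608971431736 [0.6473 0.12   0.06  ] [0.6477 0.1212 0.06  ]
div back [0.6507 0.0568 0.0614] 0.001041595673102751 [0.6513 0.0566 0.06  ] [0.6493 0.0568 0.06  ]
div back [ 0.6543 -0.0068  0.0596] 0.0028146807586056917 [ 0.6548 -0.0081  0.06  ] [ 0.654  -0.0053  0.06  ]
div back [ 0.6559 -0.0707  0.0616] 0.0028928400486982484 [ 0.6572 -0.072   0.06  ] [ 0.6541 -0.0703  0.06  ]
div back [ 0.6594 -0.1338  0.0616] 0.004754881903665314 [ 0.6612 -0.136   0.06  ] [ 0.6575 -0.1325  0.06  ]
div back [ 0.6613 -0.198   0.0623] 0.00539783359670505 [ 0.6636 -0.2007  0.06  ] [ 0.6588 -0.197   0.06  ]
back edge x= [-0.025   1.0224]
```

```bash
cat >> h.py <<'E'
from scipy.spatial.transform import Rotation as Ro
X=np.array([.6178,-.0403]);yaw=np.deg2rad(2.5)
def plan(tx=None,ty=None,z=None):
    s=r.read_state();R=Ro.from_quat(s["eef_rot"]).as_matrix();p=np.array(s["ee_pos"])
    c,n=np.cos(yaw),np.sin(yaw);d=p[:2]-X;rk=np.array([c*d[0]+n*d[1],-n*d[0]+c*d[1]])*1000
    print("t %.2f"%s["time"],"rack TCP mm",rk.round(1),"tipz",round((p[2]+.017*R[2,0])*1000,1),"q",np.array(s["joint_positions"]).round(2),"F",np.array(s["ft_force"]).round(1),"w",round(s["width"],4))
    print("R cols (rack frame)\n",Ro.from_euler('z',-yaw).as_matrix()@R)
    yy=Ro.from_euler('z',-yaw).as_matrix()@R[:,1];print("jaw angle in rack deg",np.degrees(np.arctan2(yy[1],yy[0])))
    if tx is not None:
        g=np.array([tx,ty])/1000;w=np.r_[X+[c*g[0]-n*g[1],n*g[0]+c*g[1]],z/1000-.017*R[2,0]]
        print("need cm tool axes",R.T@(w-p)*100)
E
python3 -c "
from h import *
plan(29,135,100)"
```

```text
t 0.15 rack TCP mm [-347.4  631.5] tipz 194.7 q [-1.19  0.33 -0.06  1.46  0.02  1.35 -0.09] F [0.6 0.2 0.4] w 0.0869
R cols (rack frame)
 [[-0.0004  0.429   0.9033]
 [-0.0009  0.9033 -0.429 ]
 [-1.     -0.001   0.    ]]
jaw angle in rack deg 64.59324010595464
need cm tool axes [  9.4976 -28.688   55.3039]
```

```bash
python3 -m inch '[{"translation":[0,0,0],"spin":9.2},{"translation":[0,0,0],"spin":9.2},{"translation":[0,0,0],"spin":9.2},{"translation":[0,0,0],"spin":9.2},{"translation":[0,0,0],"spin":9.2},{"translation":[0,0,0],"spin":9.2},{"translation":[0,0,0],"spin":9.2}]' 1 20; python3 -c "
from h import *
plan(29,135,100)"
```

```text
time: 1.02
ee_pos: [0.2427, 0.5741, 0.209]
eef_rot: [0.495, 0.502, -0.499, 0.504]
ft_force: [-0.1, 0.6, -0.6]
width: 0.0249
t 1.02 rack TCP mm [-347.9  630.2] tipz 192.0 q [-1.31  0.33  0.09  1.47 -0.03  1.35 -1.21] F [-0.1  0.6 -0.6] w 0.0249
R cols (rack frame)
 [[-0.0024  0.9995 -0.0321]
 [-0.0055 -0.0321 -0.9995]
 [-1.     -0.0022  0.0056]]
jaw angle in rack deg -1.8412810302351281
need cm tool axes [ 9.38   39.2831 48.2299]
```

```bash
python3 -m inch '[{"translation":[0,3.2,4],"spin":0},{"translation":[0,3.2,4],"spin":0},{"translation":[0,3.2,4],"spin":0},{"translation":[0,3.2,4],"spin":0},{"translation":[0,3.2,4],"spin":0},{"translation":[0,3.2,4],"spin":0},{"translation":[0,3.2,4],"spin":0},{"translation":[0,3.2,4],"spin":0},{"translation":[0,3.2,4],"spin":0},{"translation":[0,3.2,4],"spin":0}]'; python3 -c "
from h import *
plan(29,135,80)"
```

```text
time: 2.28
ee_pos: [0.5723, 0.1687, 0.2078]
eef_rot: [0.493, 0.504, -0.498, 0.505]
ft_force: [0.8, 0.5, 0.3]
width: 0.0004
t 2.27 rack TCP mm [-36.3 210.8] tipz 190.8 q [-0.7   0.28  0.41  1.56 -0.11  1.33 -0.26] F [0.8 0.5 0.3] w 0.0004
R cols (rack frame)
 [[-0.0055  0.9997 -0.0256]
 [-0.0064 -0.0256 -0.9997]
 [-1.     -0.0053  0.0065]]
jaw angle in rack deg -1.4679978957429
need cm tool axes [11.0917  6.7847  7.3332]
```

```bash
python3 -m inch '[{"translation":[0,2.3,2.5],"spin":-0.7},{"translation":[0,2.3,2.5],"spin":-0.7},{"translation":[1.5,2.2,2.3],"spin":0},{"translation":[3,0,0],"spin":0},{"translation":[3,0,0],"spin":0},{"translation":[2,0,0],"spin":0},{"translation":[0,0,0],"spin":0}]'
python3 - <<'E'
from h import *
plan(29,135,65)
for n in("top","scene","wrist"): cv2.imwrite(f"pics/{n}1.png",cv2.cvtColor(optics.camera(n),cv2.COLOR_RGB2BGR))
a=cv2.imread("pics/top1.png")[120:220,140:320];b=cv2.imread("pics/scene1.png")[150:300,230:430]
cv2.imwrite("pics/z1.png",np.hstack([cv2.resize(a,(400,300)),cv2.resize(b,(400,300))]))
E
```

```text
time: 3.15
ee_pos: [0.6452, 0.088, 0.1083]
eef_rot: [0.487, 0.508, -0.495, 0.509]
ft_force: [-0.1, -0.2, -0.2]
width: 0.0003
t 3.15 rack TCP mm [ 33. 127.] tipz 91.3 q [-0.53  0.49  0.43  1.52 -0.2   1.18 -0.03] F [-0.1 -0.2 -0.2] w 0.0003
R cols (rack frame)
 [[-0.0076  0.9999 -0.0078]
 [-0.0096 -0.0079 -0.9999]
 [-0.9999 -0.0076  0.0097]]
jaw angle in rack deg -0.4523322858542859
need cm tool axes [ 2.6227 -0.3836 -0.8215]
```

View pics/z1.png

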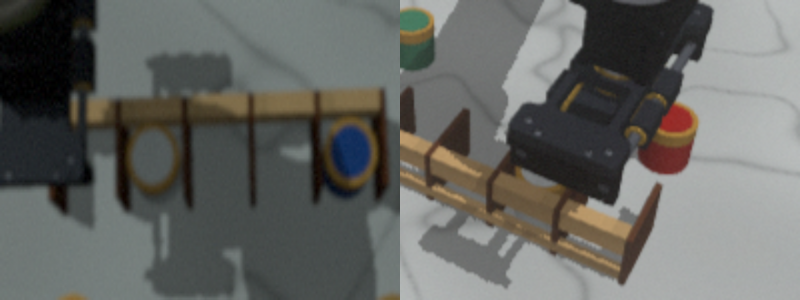

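View pics/wrist1.png

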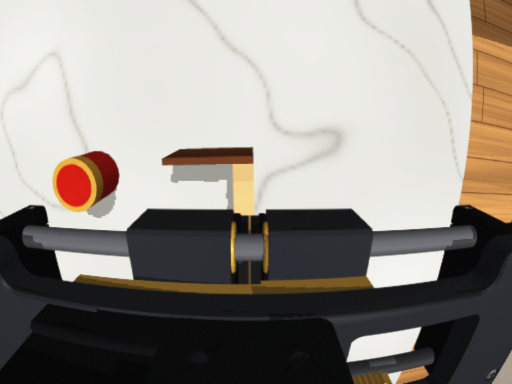

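```bash
python3 -m inch '[{"translation":[1.2,-0.4,-0.4],"spin":0},{"translation":[1.1,0,0],"spin":0},{"translation":[0.3,0,0],"spin":0},{"translation":[0,0,0],"spin":0}]'; python3 -c "
from h import *
plan(29,130,60)"
```

```text
time: 3.8
ee_pos: [0.6431, 0.0928, 0.0849]
eef_rot: [0.489, 0.507, -0.493, 0.511]
ft_force: [-0.6, -0.1, 0.1]
width: 0.0
t 3.80 rack TCP mm [ 31.1 131.9] tipz 67.9 q [-0.53  0.5   0.42  1.56 -0.21  1.13 -0.03] F [-0.6 -0.1  0.1] w 0.0
R cols (rack frame)
 [[-0.0008  1.     -0.0072]
 [-0.0078 -0.0072 -0.9999]
 [-1.     -0.0008  0.0078]]
jaw angle in rack deg -0.4112942038470737
need cm tool axes [ 0.7934 -0.2045  0.181 ]
```

```bash
python3 -m inch '[{"translation":[0.5,-0.2,0],"spin":0},{"translation":[0.2,0,0],"spin":0},{"translation":[0.2,0,0],"spin":0},{"translation":[0.2,0,0],"spin":0}]'; python3 -c "
from h import *
plan(29,130,60)"
```

```text
time: 4.3
ee_pos: [0.6414, 0.0925, 0.0738]
eef_rot: [0.489, 0.507, -0.493, 0.511]
ft_force: [-0.0, 0.6, -0.4]
width: 0.0007
t 4.30 rack TCP mm [ 29.3 131.6] tipz 56.8 q [-0.53  0.51  0.42  1.57 -0.22  1.11 -0.03] F [-0.   0.6 -0.4] w 0.0007
R cols (rack frame)
 [[ 0.0001  1.     -0.0074]
 [-0.0077 -0.0074 -0.9999]
 [-1.      0.0002  0.0077]]
jaw angle in rack deg -0.426394897503262
need cm tool axes [-0.3181 -0.0332  0.1625]
```

Run:
```python
from h import *
plan()
for n in("scene","wrist"): cv2.imwrite(f"pics/{n}2.png",cv2.cvtColor(optics.camera(n),cv2.COLOR_RGB2BGR))
b=cv2.imread("pics/scene2.png")[170:290,250:410]
cv2.imwrite("pics/z2.png",cv2.resize(b,(800,600)))
for i in range(1):plan()
```

```text
t 4.30 rack TCP mm [ 29.3 131.6] tipz 56.8 q [-0.53  0.51  0.42  1.57 -0.22  1.11 -0.03] F [-0.   0.6 -0.4] w 0.0007
R cols (rack frame)
 [[ 0.0001  1.     -0.0074]
 [-0.0077 -0.0074 -0.9999]
 [-1.      0.0002  0.0077]]
jaw angle in rack deg -0.426394897503262
t 4.40 rack TCP mm [ 29.2 131.6] tipz 56.6 q [-0.53  0.51  0.42  1.57 -0.22  1.11 -0.03] F [ 0.   1.3 -0.4] w 0.0005
R cols (rack frame)
 [[-0.0003  1.     -0.0075]
 [-0.0079 -0.0075 -0.9999]
 [-1.     -0.0002  0.0079]]
jaw angle in rack deg -0.4291051921408112
```

View pics/z2.png

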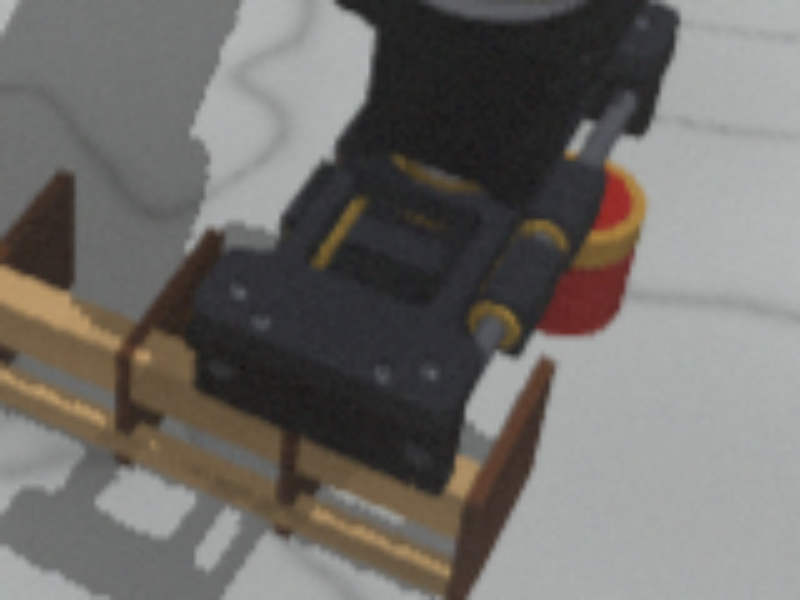

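View pics/wrist2.png

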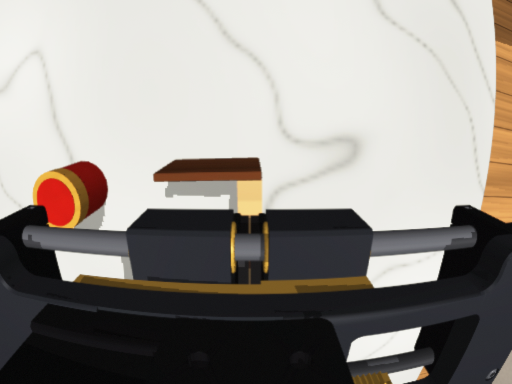

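The wrist view shows the rail at columns 237–262, centred under the fingers at 249. There is no contact yet, so I'll keep going down gently.

```bash
python3 -m inch '[{"translation":[0.15,0,0],"spin":0},{"translation":[0.15,0,0],"spin":0}]'; python3 -m inch '[{"translation":[0.15,0,0],"spin":0},{"translation":[0.15,0,0],"spin":0}]'
```

```text
time: 4.65
ee_pos: [0.6414, 0.0925, 0.0707]
eef_rot: [0.489, 0.507, -0.493, 0.511]
ft_force: [0.0, -0.1, -0.3]
width: 0.0007
time: 4.9
ee_pos: [0.6414, 0.0924, 0.0675]
eef_rot: [0.489, 0.507, -0.493, 0.511]
ft_force: [0.1, 0.2, -0.3]
width: 0.0002
```

```bash
cat >> h.py <<'E'
def wray(u,v,pose):
    m=optics.camera_model("wrist");K=np.array(m["camera_matrix"]);T=np.array(m["tool_from_camera"])
    a=np.array([(u-K[0,2])/K[0,0],(v-K[1,2])/K[1,1]]);t=np.linalg.norm(a)
    d=np.r_[a/t*np.sin(t),np.cos(t)];R=Ro.from_quat(pose[1]).as_matrix()
    return np.array(pose[0])+R@T[:3,3],R@T[:3,:3]@d
def rk(w):
    d=np.array(w[:2])-X;c,n=np.cos(yaw),np.sin(yaw);return np.r_[c*d[0]+n*d[1],-n*d[0]+c*d[1],w[2]]*1000
E
python3 - <<'E'
from h import *
plan()
s=r.read_state();pose=(s["ee_pos"],s["eef_rot"])
cv2.imwrite("pics/wrist3.png",cv2.cvtColor(optics.camera("wrist"),cv2.COLOR_RGB2BGR))
cv2.imwrite("pics/scene3.png",cv2.cvtColor(optics.camera("scene"),cv2.COLOR_RGB2BGR))
a=cv2.imread("pics/wrist3.png")[120:300,140:380];cv2.imwrite("pics/w3.png",cv2.resize(a,(800,600)))
p2=([.6414,.0925,.0738],[0.489,0.507,-0.493,0.511]);p1=([0.6452,0.088,0.1083],[0.487,0.508,-0.495,0.509])
for p,pts in((p1,[(253,148),(253,163),(233,163),(253,205),(233,205)]),(p2,[(261,158),(262,181),(237,181),(262,205),(237,205)])):
    for q in pts:
        o,d=wray(*q,p);print(q,rk(o+d*(.06-o[2])/d[2]))
E
```

```text
t 4.90 rack TCP mm [ 29.4 131.6] tipz 50.5 q [-0.53  0.52  0.42  1.58 -0.22  1.1  -0.02] F [ 0.1  0.2 -0.3] w 0.0002
R cols (rack frame)
 [[ 0.0002  1.     -0.0074]
 [-0.0077 -0.0074 -0.9999]
 [-1.      0.0002  0.0077]]
jaw angle in rack deg -0.4260016446514222
(253, 148) [ 36.5733 168.2188  60.    ]
(253, 163) [ 36.4981 156.9043  60.    ]
(233, 163) [ 21.5153 157.0397  60.    ]
(253, 205) [ 36.306  123.9566  60.    ]
(233, 205) [ 20.7816 124.0503  60.    ]
(261, 158) [ 37.8409 170.6643  60.    ]
(262, 181) [ 38.4878 155.7865  60.    ]
(237, 181) [ 22.4948 155.915   60.    ]
(262, 205) [ 38.5419 139.6754  60.    ]
(237, 205) [ 22.1937 139.8084  60.    ]
```

View pics/w3.png

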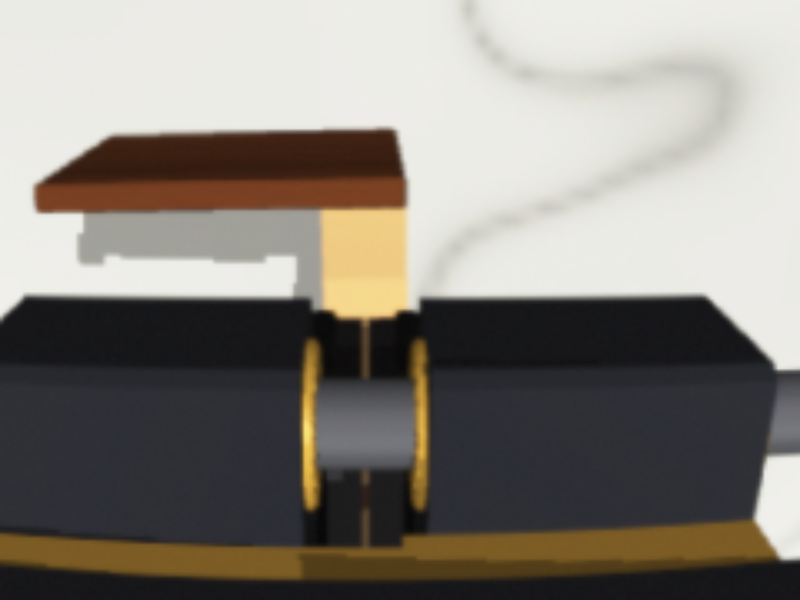

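```bash
python3 - <<'E'
from h import *
for i in range(3):
    s=r.read_state();print(s["ft_force"],s["torque"],np.array(s["joint_torque"]))
E
python3 -m inch '[{"translation":[0.1,0,0],"spin":0},{"translation":[0.1,0,0],"spin":0}]'; python3 -m inch '[{"translation":[0.1,0,0],"spin":0},{"translation":[0.1,0,0],"spin":0}]'
```

```text
[ 0.5797 -0.508  -0.0713] [-0.0694 -0.0124  0.0085] [  0.0322 -65.8595   9.2765 -34.7017  -0.0244  -0.0139   0.0078]
[ 0.5797 -0.508  -0.0713] [-0.0694 -0.0124  0.0085] [  0.0322 -65.8595   9.2765 -34.7017  -0.0244  -0.0139   0.0078]
[ 0.5797 -0.508  -0.0713] [-0.0694 -0.0124  0.0085] [  0.0322 -65.8595   9.2765 -34.7017  -0.0244  -0.0139   0.0078]
time: 5.25
ee_pos: [0.6414, 0.0924, 0.0654]
eef_rot: [0.489, 0.507, -0.493, 0.511]
ft_force: [-0.6, -0.3, -0.2]
width: 0.0002
time: 5.5
ee_pos: [0.6414, 0.0924, 0.0632]
eef_rot: [0.489, 0.507, -0.493, 0.511]
ft_force: [-0.2, 0.4, -0.1]
width: 0.0003
```

View pics/scene3.png

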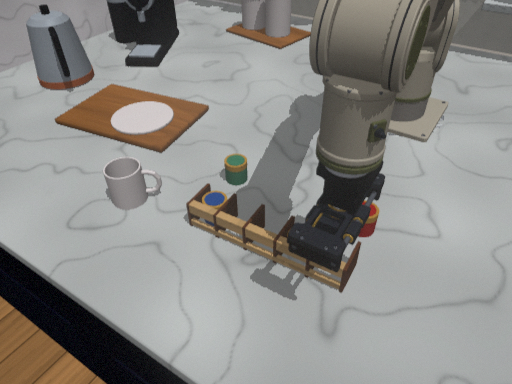

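Run:
```python
from h import *
plan()
def proj(n,w):
    m=optics.camera_model(n);K=np.array(m["camera_matrix"]);T=np.array(m["world_from_camera"])
    c=np.linalg.inv(T)@np.r_[w,1];return (K@c[:3]/c[2])[:2]
c,n=np.cos(yaw),np.sin(yaw)
im=cv2.imread("pics/scene3.png")  # taken TCP z 67.5
b=cv2.resize(im[170:300,250:420],None,fx=4.6,fy=4.6)
def dot(x,y,z,col):
    w=np.r_[X+np.array([c*x-n*y,n*x+c*y])/1000,z/1000];u=proj("scene",w)
    cv2.circle(b,tuple(int(v) for v in (u-[250,170])*4.6),4,col,-1);print((x,y,z),u.round(1))
for dx in(-95,95):
  for dy in(-37.5,37.5):
    dot(29.4+dx,131.6+dy,67.5+53,(0,0,255))
dot(29.4,131.6,67.5,(0,255,0)); dot(29,160,60,(255,0,0)); dot(37,157,60,(255,255,0))
cv2.imwrite("pics/s3z.png",b)
```

```text
t 5.50 rack TCP mm [ 29.4 131.5] tipz 46.2 q [-0.53  0.52  0.42  1.58 -0.22  1.09 -0.02] F [-0.2  0.4 -0.1] w 0.0003
R cols (rack frame)
 [[ 0.0001  1.     -0.0075]
 [-0.0078 -0.0075 -0.9999]
 [-1.      0.0001  0.0078]]
jaw angle in rack deg -0.42831778294165695
(-65.6, 94.1, 120.5) [334.7 192.5]
(-65.6, 169.1, 120.5) [376.8 207.1]
(124.4, 94.1, 120.5) [283.8 267.7]
(124.4, 169.1, 120.5) [332.6 289.8]
(29.4, 131.6, 67.5) [330.2 257.3]
(29, 160, 60) [346.2 267. ]
(37, 157, 60) [342.6 269.7]
```

View pics/s3z.png

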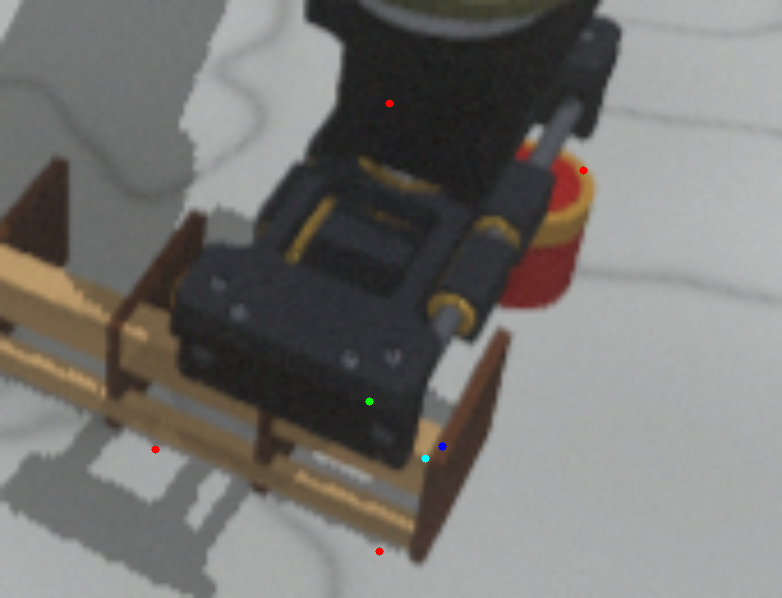

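Run:
```python
from h import *
p=([.6414,.0924,.0675],[0.489,0.507,-0.493,0.511])
a=(140+36/3.333,120+198/3.333);b=(140+405/3.333,120+193/3.333)
for dz in(0,.01,.02,.03):
    q=([p[0][0],p[0][1],p[0][2]+dz],p[1]);w=[]
    for u in(a,b):
        o,d=wray(*u,q);w.append(rk(o+d*(.06-o[2])/d[2]))
    print(dz,*w,np.linalg.norm(w[0]-w[1]))
```

```text
0 [-32.6668 158.9577  60.    ] [ 37.9077 159.1241  60.    ] 70.57475845344001
0.01 [-36.2015 156.7153  60.    ] [ 38.3198 156.891   60.    ] 74.5215311514021
0.02 [-39.7362 154.4729  60.    ] [ 38.7319 154.6579  60.    ] 78.46830384936432
0.03 [-43.2709 152.2305  60.    ] [ 39.1439 152.4247  60.    ] 82.4150765473265
```

```bash
for i in 1 ; do python3 -m inch '[{"translation":[0.1,0,0],"spin":0},{"translation":[0.1,0,0],"spin":0}]';python3 -m inch '[{"translation":[0.1,0,0],"spin":0},{"translation":[0.1,0,0],"spin":0}]'; done
python3 - <<'E'
from h import *
plan()
for n in("top","wrist"): cv2.imwrite(f"pics/{n}4.png",cv2.cvtColor(optics.camera(n),cv2.COLOR_RGB2BGR))
cv2.imwrite("pics/w4.png",cv2.resize(cv2.imread("pics/wrist4.png")[190:300,190:310],(654,600),interpolation=cv2.INTER_CUBIC))
cv2.imwrite("pics/t4.png",cv2.resize(cv2.imread("pics/top4.png")[100:250,90:290],(800,600),interpolation=cv2.INTER_CUBIC))
E
```

```text
time: 5.75
ee_pos: [0.6414, 0.0924, 0.0611]
eef_rot: [0.489, 0.507, -0.493, 0.511]
ft_force: [-0.1, 0.3, -0.1]
width: 0.0006
time: 6.0
ee_pos: [0.6414, 0.0923, 0.0589]
eef_rot: [0.489, 0.507, -0.493, 0.511]
ft_force: [0.0, 0.9, -0.0]
width: 0.0005
t 6.00 rack TCP mm [ 29.3 131.5] tipz 41.9 q [-0.53  0.53  0.42  1.58 -0.22  1.08 -0.02] F [ 0.   0.9 -0. ] w 0.0005
R cols (rack frame)
 [[ 0.      1.     -0.0075]
 [-0.0078 -0.0075 -0.9999]
 [-1.      0.0001  0.0078]]
jaw angle in rack deg -0.4279097547456081
```

View pics/w4.png

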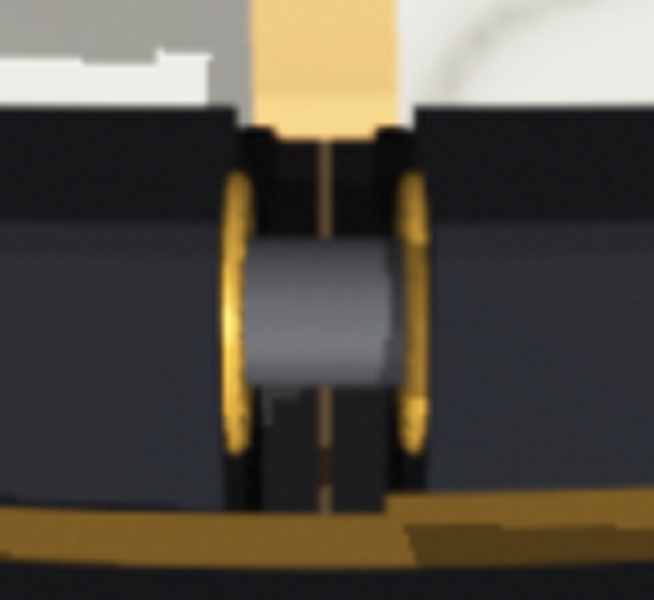

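View pics/t4.png

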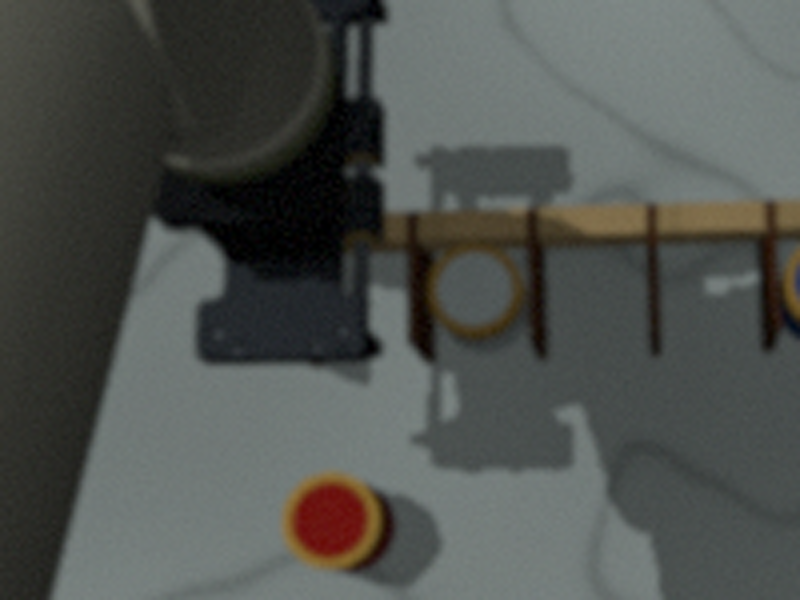

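```bash
for i in 1 2 ; do python3 -m inch '[{"translation":[0.1,0,0],"spin":0},{"translation":[0.1,0,0],"spin":0}]' | egrep "ee_pos|ft"; done
```

```text
ee_pos: [0.6414, 0.0923, 0.0569]
ft_force: [0.4, 0.8, -0.3]
ee_pos: [0.6414, 0.0923, 0.0547]
ft_force: [-0.4, -0.2, 0.3]
```

Run:
```python
from h import *
plan()
c,n=np.cos(yaw),np.sin(yaw)
def onp(cam,u,v,ax,val):
    o,d=ray(cam,u,v);A=rk(o);B=rk(o+d);t=(val-A[ax])/(B-A)[ax];return A+t*(B-A)
for nm,p in (("cap low corner",(405,465)),("cap up corner",(425,390)),("cap left low",(185,370)),("cap left up",(180,260))):
    u=(250+p[0]/4.6,170+p[1]/4.6)
    for x in (80,100,124): print(nm,x,onp("scene",*u,0,x))
for p in((200,360),(375,355),(375,20)):
    u=(90+p[0]/4,100+p[1]/4)
    for z in(110,130,150,170): print("top",p,onp("top",*u,2,z))
```

```text
t 6.60 rack TCP mm [ 29.4 131.5] tipz 37.7 q [-0.53  0.53  0.41  1.59 -0.23  1.08 -0.02] F [-0.4 -0.2  0.3] w 0.0008
R cols (rack frame)
 [[ 0.0001  1.     -0.0074]
 [-0.0078 -0.0074 -0.9999]
 [-1.      0.0002  0.0078]]
jaw angle in rack deg -0.4258789861118919
cap low corner 80 [ 80.     160.8262 106.5978]
cap low corner 100 [100.     165.7686 131.9993]
cap low corner 124 [124.     171.6994 162.4812]
cap up corner 80 [ 80.     162.6558 144.243 ]
cap up corner 100 [100.     167.5006 167.6368]
cap up corner 124 [124.     173.3143 195.7093]
cap left low 80 [ 80.      82.2566 106.6751]
cap left low 100 [100.      91.3895 132.0725]
cap left low 124 [124.     102.3489 162.5495]
cap left up 80 [ 80.      78.2289 157.4059]
cap left up 100 [100.      87.5765 180.0977]
cap left up 124 [124.      98.7938 207.3277]
top (200, 360) [-50.9969 188.9516 110.    ]
top (200, 360) [-54.9533 182.5898 130.    ]
top (200, 360) [-58.9096 176.228  150.    ]
top (200, 360) [-62.866  169.8662 170.    ]
top (375, 355) [-50.6712 103.6294 110.    ]
top (375, 355) [-54.6372  99.803  130.    ]
top (375, 355) [-58.6032  95.9767 150.    ]
top (375, 355) [-62.5693  92.1504 170.    ]
top (375, 20) [123.8769 104.9678 110.    ]
top (375, 20) [114.7239 101.1017 130.    ]
top (375, 20) [105.5709  97.2356 150.    ]
top (375, 20) [ 96.418   93.3695 170.    ]
```

```bash
python3 -m inch '[{"translation":[0.1,0,0],"spin":0},{"translation":[0.1,0,0],"spin":0}]' | egrep "ee_pos|ft"; python3 -m inch '[{"translation":[0.1,0,0],"spin":0},{"translation":[0.1,0,0],"spin":0}]' | egrep "ee_pos|ft"; python3 -m inch '[{"translation":[0.1,0,0],"spin":0},{"translation":[0.1,0,0],"spin":0}]' | egrep "ee_pos|ft"
```

```text
ee_pos: [0.6414, 0.0923, 0.0526]
ft_force: [-0.7, 0.2, 0.4]
ee_pos: [0.6414, 0.0923, 0.0504]
ft_force: [0.1, -0.4, -0.1]
ee_pos: [0.6414, 0.0923, 0.0502]
ft_force: [-4.9, -1.1, 11.1]
```

Contact is confirmed: 11 N upward at TCP z = 0.050. The fingertips therefore end about 10 mm behind the TCP, not 17 mm ahead, which agrees with the wrist view. I'll slide slowly towards -y now.

```bash
python3 -m inch '[{"translation":[0.05,0,0.3],"spin":0},{"translation":[0.05,0,0.3],"spin":0},{"translation":[0.05,0,0.3],"spin":0},{"translation":[0.05,0,0.3],"spin":0}]'; python3 -c "
from h import *
plan()"
```

```text
time: 7.85
ee_pos: [0.6432, 0.0835, 0.0503]
eef_rot: [0.491, 0.508, -0.49, 0.511]
ft_force: [-0.6, 3.7, 6.7]
width: 0.0002
t 7.85 rack TCP mm [ 30.8 122.6] tipz 33.3 q [-0.51  0.53  0.41  1.59 -0.23  1.06  0.  ] F [-0.6  3.7  6.7] w 0.0002
R cols (rack frame)
 [[ 0.0035  1.     -0.0051]
 [-0.0025 -0.0051 -1.    ]
 [-1.      0.0036  0.0024]]
jaw angle in rack deg -0.29003629980427276
```

```bash
python3 -m inch '[{"translation":[0.05,-0.03,0.3],"spin":0},{"translation":[0.05,-0.03,0.3],"spin":0},{"translation":[0.05,-0.03,0.3],"spin":0},{"translation":[0.05,-0.03,0.3],"spin":0},{"translation":[0.05,-0.03,0.3],"spin":0},{"translation":[0.05,-0.03,0.3],"spin":0}]'; python3 -c "
from h import *
plan()"
```

```text
time: 8.6
ee_pos: [0.6449, 0.0707, 0.0503]
eef_rot: [0.493, 0.509, -0.485, 0.512]
ft_force: [-0.1, 3.5, 6.0]
width: 0.0004
t 8.60 rack TCP mm [ 31.9 109.7] tipz 33.3 q [-0.49  0.53  0.41  1.6  -0.24  1.05  0.03] F [-0.1  3.5  6. ] w 0.0004
R cols (rack frame)
 [[ 0.0102  0.9999 -0.0009]
 [ 0.0051 -0.0009 -1.    ]
 [-0.9999  0.0102 -0.0051]]
jaw angle in rack deg -0.053260124667617766
```

```bash
python3 -m inch '[{"translation":[0.04,-0.08,0.3],"spin":0},{"translation":[0.04,-0.08,0.3],"spin":0},{"translation":[0.04,-0.08,0.3],"spin":0},{"translation":[0.04,-0.08,0.3],"spin":0},{"translation":[0.04,-0.08,0.3],"spin":0},{"translation":[0.04,-0.08,0.3],"spin":0},{"translation":[0.04,-0.08,0.3],"spin":0},{"translation":[0.04,-0.08,0.3],"spin":0}]'; python3 -c "
from h import *
plan()"
```

```text
time: 9.6
ee_pos: [0.6434, 0.0509, 0.0503]
eef_rot: [0.496, 0.51, -0.48, 0.513]
ft_force: [-0.0, 3.5, 5.4]
width: 0.0003
t 9.60 rack TCP mm [29.6 90. ] tipz 33.3 q [-0.46  0.52  0.41  1.62 -0.25  1.04  0.08] F [-0.   3.5  5.4] w 0.0003
R cols (rack frame)
 [[ 0.0195  0.9998  0.0032]
 [ 0.0121  0.003  -0.9999]
 [-0.9997  0.0196 -0.012 ]]
jaw angle in rack deg 0.17150758548327227
```

```bash
python3 -m inch '[{"translation":[0.02,-0.02,0.35],"spin":0},{"translation":[0.02,-0.02,0.35],"spin":0},{"translation":[0.02,-0.02,0.35],"spin":0},{"translation":[0.02,-0.02,0.35],"spin":0},{"translation":[0.02,-0.02,0.35],"spin":0},{"translation":[0.02,-0.02,0.35],"spin":0},{"translation":[0.02,-0.02,0.35],"spin":0},{"translation":[0.02,-0.02,0.35],"spin":0}]'; python3 -c "
from h import *
plan()"
```

```text
time: 10.6
ee_pos: [0.6449, 0.0254, 0.0504]
eef_rot: [0.498, 0.511, -0.477, 0.514]
ft_force: [-1.4, 3.3, 5.3]
width: 0.0005
t 10.60 rack TCP mm [30.  64.4] tipz 33.4 q [-0.42  0.51  0.42  1.62 -0.25  1.03  0.13] F [-1.4  3.3  5.3] w 0.0005
R cols (rack frame)
 [[ 0.0238  0.9997  0.006 ]
 [ 0.0171  0.0056 -0.9998]
 [-0.9996  0.0239 -0.0169]]
jaw angle in rack deg 0.32240317134695023
```

```bash
python3 -m inch '[{"translation":[0.01,-0.03,0.35],"spin":0},{"translation":[0.01,-0.03,0.35],"spin":0},{"translation":[0.01,-0.03,0.35],"spin":0},{"translation":[0.01,-0.03,0.35],"spin":0},{"translation":[0.01,-0.03,0.3],"spin":0},{"translation":[0.01,-0.03,0.3],"spin":0},{"translation":[0.01,-0.03,0.3],"spin":0},{"translation":[0.01,-0.03,0.3],"spin":0}]'; python3 -c "
from h import *
plan()"
```

```text
time: 11.6
ee_pos: [0.6451, 0.0004, 0.0504]
eef_rot: [0.499, 0.511, -0.475, 0.514]
ft_force: [-0.5, 3.3, 5.4]
width: 0.0004
t 11.60 rack TCP mm [29.1 39.4] tipz 33.4 q [-0.38  0.51  0.42  1.63 -0.26  1.03  0.17] F [-0.5  3.3  5.4] w 0.0004
R cols (rack frame)
 [[ 0.0268  0.9996  0.0077]
 [ 0.0205  0.0072 -0.9998]
 [-0.9994  0.027  -0.0203]]
jaw angle in rack deg 0.41149269481305695
```

```bash
python3 -m inch '[{"translation":[0.01,-0.03,0.3],"spin":0},{"translation":[0.01,-0.03,0.3],"spin":0},{"translation":[0.01,-0.03,0.3],"spin":0},{"translation":[0.01,-0.03,0.3],"spin":0},{"translation":[0.01,-0.03,0.3],"spin":0},{"translation":[0.01,-0.03,0.3],"spin":0},{"translation":[0.01,-0.03,0.3],"spin":0},{"translation":[0.01,-0.03,0.3],"spin":0},{"translation":[0.01,-0.03,0.3],"spin":0},{"translation":[0.01,-0.03,0.3],"spin":0}]'
python3 - <<'E'
from h import *
plan()
for n in("top","wrist"): cv2.imwrite(f"pics/{n}5.png",cv2.cvtColor(optics.camera(n),cv2.COLOR_RGB2BGR))
E
```

```text
time: 12.85
ee_pos: [0.6453, -0.028, 0.0504]
eef_rot: [0.5, 0.512, -0.472, 0.514]
ft_force: [0.4, 3.5, 6.5]
width: 0.0005
t 12.85 rack TCP mm [28.  11.1] tipz 33.4 q [-0.34  0.51  0.43  1.63 -0.27  1.03  0.23] F [0.4 3.5 6.5] w 0.0005
R cols (rack frame)
 [[ 0.0304  0.9995  0.0102]
 [ 0.0252  0.0094 -0.9996]
 [-0.9992  0.0306 -0.0249]]
jaw angle in rack deg 0.5412487548701274
```

View pics/wrist5.png

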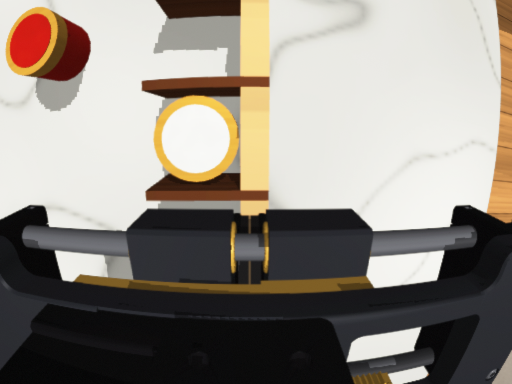

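View pics/top5.png

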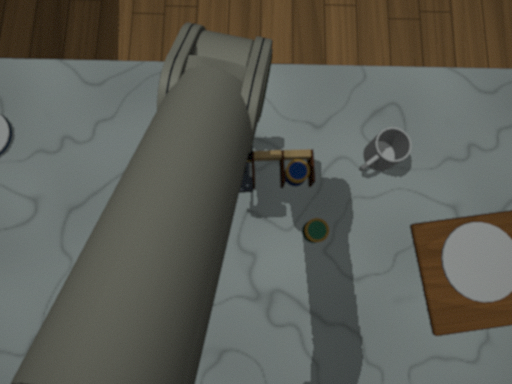

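Wrist view: divider 2 is at rows 191–200, with rail3 beyond it and under the fingertip. That counts as the third bay. I'll lift and go round to the left of the red tin.

```bash
python3 -m inch '[{"translation":[-1.5,0,0],"spin":0},{"translation":[-2,0,0],"spin":0},{"translation":[-1,-3,-3.6],"spin":0.5},{"translation":[0,-3.3,-3.9],"spin":0},{"translation":[0,-3.3,-3.9],"spin":0},{"translation":[0,-3.3,-3.9],"spin":0},{"translation":[0,-3.3,-3.9],"spin":0},{"translation":[0,0,0],"spin":0}]' 0.81
python3 - <<'E'
from h import *
plan(-126,190,50)
s=r.read_state();print(s["ee_pos"],s["eef_rot"])
for n in("top","wrist"): cv2.imwrite(f"pics/{n}6.png",cv2.cvtColor(optics.camera(n),cv2.COLOR_RGB2BGR))
E
```

```text
time: 13.95
ee_pos: [0.4701, 0.1547, 0.1031]
eef_rot: [0.505, 0.506, -0.476, 0.512]
ft_force: [0.3, -1.0, 0.6]
width: 0.0165
t 13.95 rack TCP mm [-139.1  201.2] tipz 86.1 q [-0.74  0.11  0.36  1.98 -0.05  1.02 -0.32] F [ 0.3 -1.   0.6] w 0.0165
R cols (rack frame)
 [[ 0.0353  0.9994 -0.0055]
 [ 0.0218 -0.0063 -0.9997]
 [-0.9991  0.0351 -0.022 ]]
jaw angle in rack deg -0.35834435223847466
need cm tool axes [3.6293 1.1885 1.1954]
[0.4701 0.1547 0.1031] [ 0.5047  0.5062 -0.476   0.5123]
```

View pics/wrist6.png

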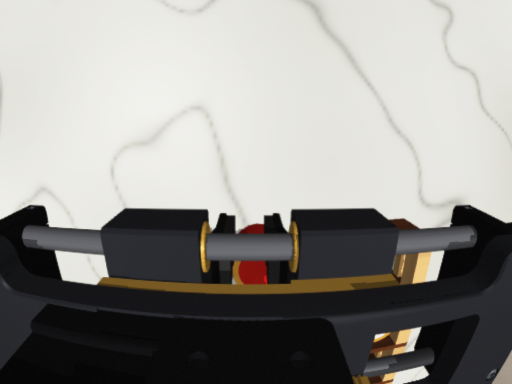

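View pics/top6.png

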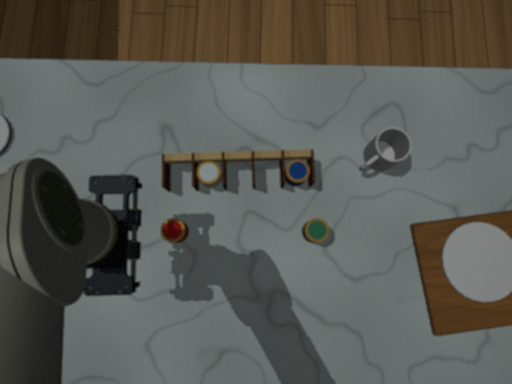

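```bash
python3 -m inch '[{"translation":[0.5,1,0.9],"spin":-0.3},{"translation":[2,0,0],"spin":0},{"translation":[2.5,0,0],"spin":0},{"translation":[2,0,0],"spin":0},{"translation":[1,0,0],"spin":0},{"translation":[0,0,0],"spin":0}]'
python3 - <<'E'
from h import *
plan(-126,190,-3)
E
```

```text
time: 14.8
ee_pos: [0.4933, 0.1357, 0.0246]
eef_rot: [0.509, 0.5, -0.478, 0.512]
ft_force: [0.2, -0.2, 0.7]
width: 0.0165
t 14.80 rack TCP mm [-116.7  181.3] tipz 7.6 q [-0.69  0.26  0.37  2.01 -0.13  0.85 -0.22] F [ 0.2 -0.2  0.7] w 0.0165
R cols (rack frame)
 [[ 0.0427  0.9989 -0.0187]
 [ 0.0178 -0.0194 -0.9997]
 [-0.9989  0.0424 -0.0186]]
jaw angle in rack deg -1.1140333430954708
need cm tool axes [ 1.0359 -0.9867 -0.8341]
```

```bash
python3 -m inch '[{"translation":[0.5,-0.8,-0.3],"spin":-0.6},{"translation":[0.4,-0.1,0],"spin":-0.5},{"translation":[0,0,0],"spin":0}]'
python3 - <<'E'
from h import *
plan(-126,190,-3)
for n in("top","wrist"): cv2.imwrite(f"pics/{n}7.png",cv2.cvtColor(optics.camera(n),cv2.COLOR_RGB2BGR))
cv2.imwrite("pics/w7.png",cv2.resize(cv2.imread("pics/wrist7.png")[180:300,140:360],(800,436)))
E
```

```text
time: 15.18
ee_pos: [0.485, 0.1389, 0.0163]
eef_rot: [0.505, 0.505, -0.473, 0.517]
ft_force: [0.3, 0.0, 0.0]
width: 0.0164
t 15.18 rack TCP mm [-124.8  184.8] tipz -0.7 q [-0.69  0.25  0.36  2.04 -0.13  0.82 -0.21] F [0.3 0.  0. ] w 0.0164
R cols (rack frame)
 [[ 0.0448  0.999   0.0015]
 [ 0.0187  0.0006 -0.9998]
 [-0.9988  0.0448 -0.0187]]
jaw angle in rack deg 0.03526908839551868
need cm tool axes [ 0.2351 -0.1279 -0.5142]
```

View pics/w7.png

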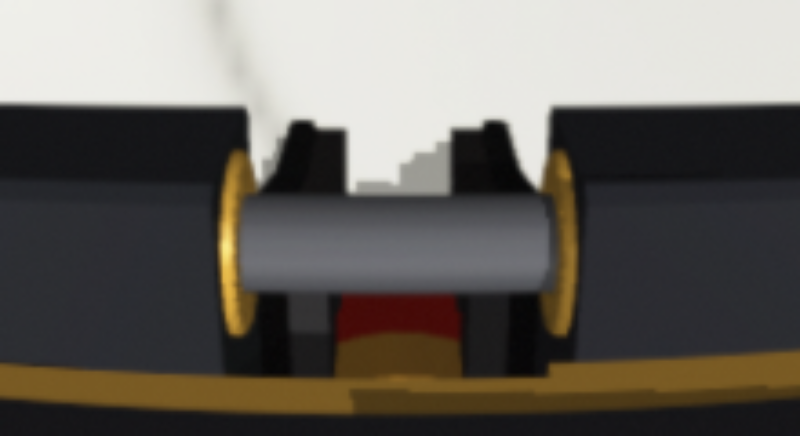

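```bash
python3 -m inch '[{"translation":[0,0,0.6],"spin":0},{"translation":[0,0,0.8],"spin":0},{"translation":[0,0,1],"spin":0},{"translation":[0,0,1],"spin":0},{"translation":[0,0,1],"spin":0},{"translation":[0,0,1],"spin":0},{"translation":[0,0,1],"spin":0},{"translation":[0,0,0.5],"spin":0}]'
python3 - <<'E'
from h import *
plan(-126,35,-3)
for n in("top","wrist","scene"): cv2.imwrite(f"pics/{n}8.png",cv2.cvtColor(optics.camera(n),cv2.COLOR_RGB2BGR))
a=cv2.imread("pics/scene8.png")[140:290,180:440];b=cv2.imread("pics/wrist8.png")[180:300,140:360]
cv2.imwrite("pics/w8.png",np.vstack([cv2.resize(a,(600,346)),cv2.resize(b,(600,250))]))
E
```

```text
time: 16.27
ee_pos: [0.4892, 0.065, 0.0158]
eef_rot: [0.505, 0.504, -0.472, 0.517]
ft_force: [0.2, 1.3, 1.0]
width: 0.0166
t 16.27 rack TCP mm [-123.9  110.8] tipz -1.2 q [-0.59  0.23  0.41  2.07 -0.14  0.81 -0.05] F [0.2 1.3 1. ] w 0.0166
R cols (rack frame)
 [[ 0.0465  0.9989  0.0003]
 [ 0.0195 -0.0006 -0.9998]
 [-0.9987  0.0465 -0.0195]]
jaw angle in rack deg -0.035940506205845636
need cm tool axes [ 0.0208 -0.2181  7.581 ]
```

View pics/w8.png

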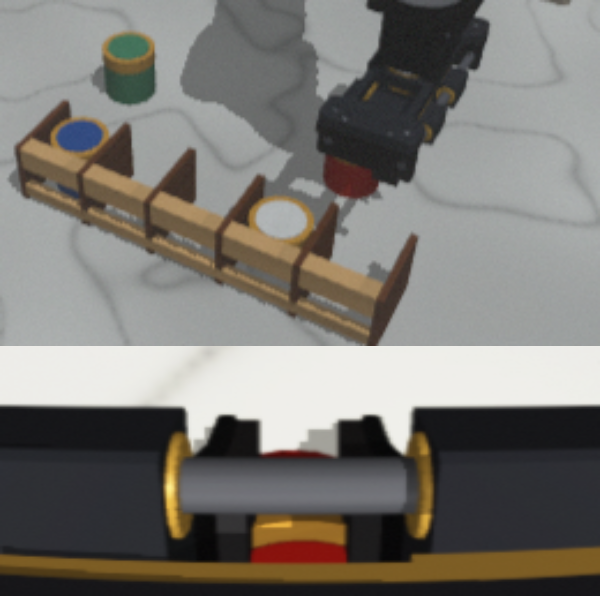

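View pics/top8.png

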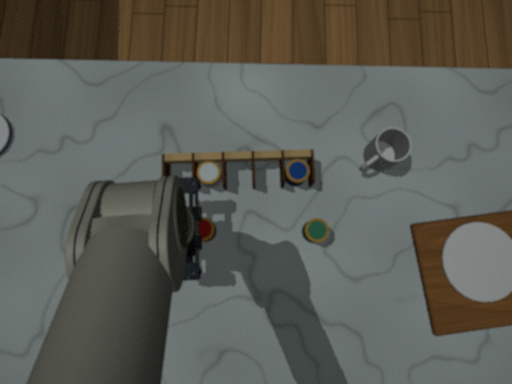

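The tin is seated evenly between the two fingertips (wrist view) and sliding upright. I'll keep pushing.

```bash
python3 -m inch '[{"translation":[0,0,0.8],"spin":0},{"translation":[0,0,1],"spin":0},{"translation":[0,0,1],"spin":0},{"translation":[0,0,1],"spin":0},{"translation":[0,0,1],"spin":0},{"translation":[0,0,1],"spin":0},{"translation":[0,0,0.8],"spin":0},{"translation":[0,0,0.4],"spin":0},{"translation":[0,0,0.2],"spin":0},{"translation":[0,0,0],"spin":0}]'
python3 - <<'E'
from h import *
plan(-126,34,-3)
E
```

```text
time: 17.68
ee_pos: [0.4926, -0.011, 0.0142]
eef_rot: [0.505, 0.504, -0.472, 0.517]
ft_force: [-0.3, -0.5, 0.2]
width: 0.0164
t 17.68 rack TCP mm [-123.8   34.7] tipz -2.8 q [-0.46  0.24  0.45  2.07 -0.17  0.81  0.13] F [-0.3 -0.5  0.2] w 0.0164
R cols (rack frame)
 [[ 0.0462  0.9989  0.0011]
 [ 0.0196  0.0002 -0.9998]
 [-0.9987  0.0462 -0.0196]]
jaw angle in rack deg 0.012254217830967348
need cm tool axes [ 0.0084 -0.2162  0.0733]
```

```bash
python3 -m inch '[{"translation":[0,0,-2],"spin":0},{"translation":[0,0,-3],"spin":0},{"translation":[-3,0,-2],"spin":0},{"translation":[-4,0,0],"spin":0},{"translation":[-2,-2.5,0],"spin":0},{"translation":[0,-3,0],"spin":-10.6},{"translation":[0,0,0],"spin":-10.6},{"translation":[0,0,0],"spin":-10.6},{"translation":[0,0,0],"spin":-10.6},{"translation":[0,0,0],"spin":-10.6},{"translation":[0,0,0],"spin":-10.6},{"translation":[0,0,0],"spin":-10.6},{"translation":[0,0,0],"spin":-10.6}]'
python3 - <<'E'
from h import *
plan(-185,0,50)
for n in("top","wrist","scene"): cv2.imwrite(f"pics/{n}9.png",cv2.cvtColor(optics.camera(n),cv2.COLOR_RGB2BGR))
E
```

```text
time: 19.3
ee_pos: [0.4271, 0.0584, 0.1053]
eef_rot: [0.015, 0.691, -0.0, 0.723]
ft_force: [0.1, 0.6, -0.9]
width: 0.0165
t 19.30 rack TCP mm [-186.2  106.9] tipz 88.3 q [-0.69 -0.07  0.45  2.14  0.02  1.01  1.29] F [ 0.1  0.6 -0.9] w 0.0165
R cols (rack frame)
 [[ 0.0456  0.0644  0.9969]
 [ 0.0179  0.9977 -0.0653]
 [-0.9988  0.0209  0.0443]]
jaw angle in rack deg 86.30691021173837
need cm tool axes [  3.6383 -10.7397   0.6482]
```

View pics/top9.png

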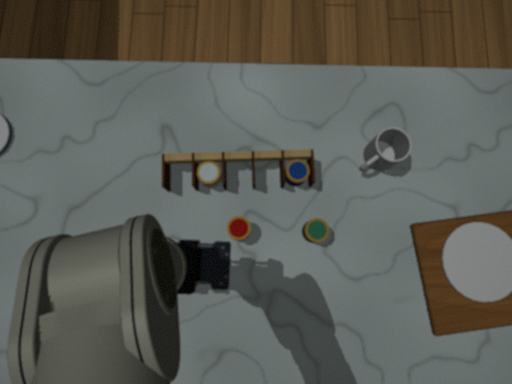

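View pics/scene9.png

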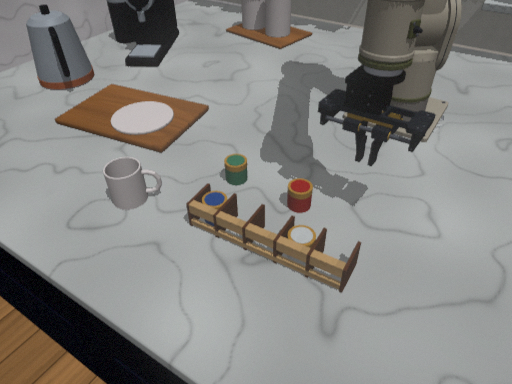

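Run:
```python
from h import *
def onp(cam,u,v,ax,val):
    o,d=ray(cam,u,v);A=rk(o);B=rk(o+d);t=(val-A[ax])/(B-A)[ax];return A+t*(B-A)
for x in(-195,-186,-177): print("tip",onp("scene",368,160,0,x))
H={n:cv2.cvtColor(cv2.imread(f"pics/{n}9.png"),cv2.COLOR_BGR2HSV) for n in("top","scene")}
e=[]
for n,b in(("top",(220,210,262,250)),("scene",(285,175,316,194))):
    k,_=blob(H[n],(0,120,40),(9,255,255),b);M=cv2.moments(k);e.append((M["m10"]/M["m00"],M["m01"]/M["m00"]));print(e[-1],cv2.boundingRect(k))
p,g=tri(*e);print("red",rk(p),g, "top-only",rk(onz("top",*e[0],.052)))
# bay 3 in top view: dividers 2,3 front-top ends and back
f=lambda X,Y:(140+(X+.5)/4-.5,130+(Y+.5)/4-.5)
for q in((332,88),(451,86)): print("div top-back",rk(onz("top",*f(*q),.06)))
cv2.imwrite("pics/t9.png",cv2.resize(cv2.imread("pics/top9.png")[145:245,195:295],(600,600),interpolation=cv2.INTER_CUBIC))
```

```text
tip [-195.      110.8198  113.928 ]
tip [-186.      112.7953  120.4211]
tip [-177.      114.7708  126.9142]
(238.36784140969164, 227.5) (230, 219, 18, 18)
(299.9889224572004, 185.6183282980866) (291, 180, 19, 12)
red [-125.106     0.8577   53.7986] 0.0016624964367370374 top-only [-124.629     0.1572   52.    ]
div top-back [38.3728 30.5342 60.    ]
div top-back [ 37.9459 -33.3706  60.    ]
```

View pics/t9.png

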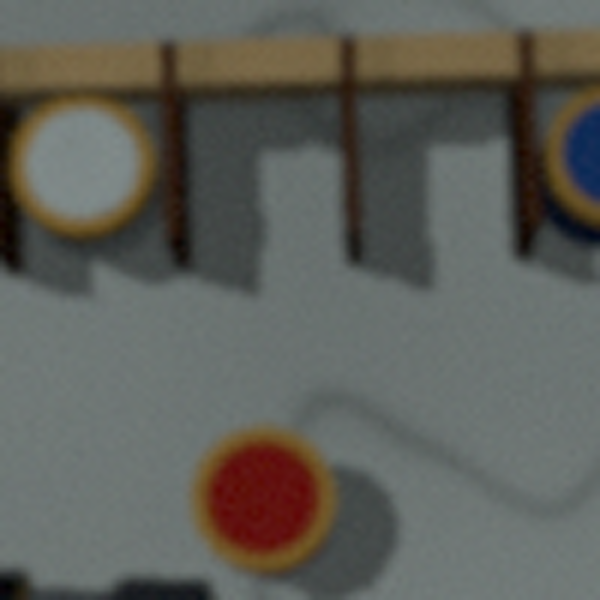

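View pics/wrist9.png

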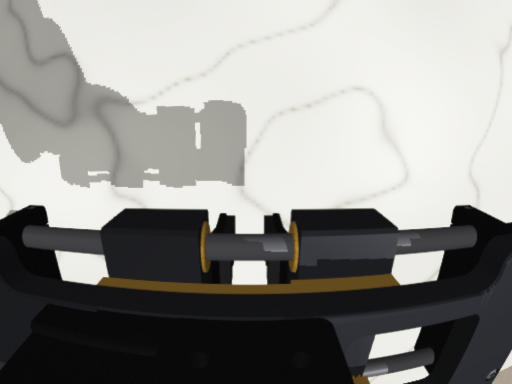

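```bash
python3 -m inch '[{"translation":[0,0,0],"spin":-3.7},{"translation":[0,-3,0],"spin":0},{"translation":[0,-4,-0.3],"spin":0},{"translation":[1,-4,-0.3],"spin":0},{"translation":[2.5,0,0],"spin":0},{"translation":[2.5,0,0],"spin":0},{"translation":[1,0,0],"spin":0},{"translation":[0,0,0],"spin":0}]'
python3 - <<'E'
from h import *
plan(-182,-1,-3)
E
```

```text
time: 20.45
ee_pos: [0.4282, -0.0531, 0.0323]
eef_rot: [0.007, 0.69, 0.007, 0.724]
ft_force: [-0.1, 0.7, -0.3]
width: 0.0165
t 20.45 rack TCP mm [-190.    -4.6] tipz 15.3 q [-0.56  0.07  0.62  2.21 -0.08  0.83  1.68] F [-0.1  0.7 -0.3] w 0.0165
R cols (rack frame)
 [[ 0.0486  0.0441  0.9978]
 [ 0.018   0.9988 -0.0451]
 [-0.9987  0.0201  0.0477]]
jaw angle in rack deg 87.46979554485847
need cm tool axes [1.8749 0.353  0.6925]
```

```bash
python3 -m inch '[{"translation":[0.8,0.2,0.4],"spin":-2.5},{"translation":[0.8,0.1,0],"spin":0},{"translation":[0.1,0,0],"spin":0},{"translation":[0,0,0],"spin":0}]'
python3 - <<'E'
from h import *
plan(-160,-1,-3)
E
```

```text
time: 20.95
ee_pos: [0.4345, -0.0491, 0.0173]
eef_rot: [-0.007, 0.689, 0.021, 0.725]
ft_force: [-0.4, -0.5, 0.5]
width: 0.0163
t 20.95 rack TCP mm [-183.5   -0.8] tipz 0.3 q [-0.56  0.11  0.62  2.21 -0.12  0.79  1.75] F [-0.4 -0.5  0.5] w 0.0163
R cols (rack frame)
 [[ 0.0514  0.0041  0.9987]
 [ 0.0188  0.9998 -0.0051]
 [-0.9985  0.0191  0.0513]]
jaw angle in rack deg 89.76305447901788
need cm tool axes [ 0.4481 -0.0141  2.3323]
```

```bash
python3 -m inch '[{"translation":[0.15,0,0.8],"spin":0},{"translation":[0.1,0,1],"spin":0},{"translation":[0.05,0,1],"spin":0},{"translation":[0.05,0,1],"spin":0},{"translation":[0.05,0,1],"spin":0},{"translation":[0.05,0,1],"spin":0},{"translation":[0.05,0,0.8],"spin":0},{"translation":[0.02,0,0.4],"spin":0},{"translation":[0,0,0],"spin":0}]'
python3 - <<'E'
from h import *
plan(-37,-1,-3)
for n in("top","wrist","scene"): cv2.imwrite(f"pics/{n}10.png",cv2.cvtColor(optics.camera(n),cv2.COLOR_RGB2BGR))
a=cv2.imread("pics/scene10.png")[140:290,180:440];b=cv2.imread("pics/top10.png")[130:250,140:340]
cv2.imwrite("pics/c10.png",np.vstack([cv2.resize(a,(520,300)),cv2.resize(b,(520,300))]))
E
```

```text
time: 22.08
ee_pos: [0.5102, -0.0462, 0.0159]
eef_rot: [-0.007, 0.689, 0.021, 0.725]
ft_force: [0.3, 0.3, 0.2]
width: 0.0164
t 22.07 rack TCP mm [-107.7   -1.2] tipz -1.1 q [-0.51  0.29  0.59  2.03 -0.25  0.83  1.84] F [0.3 0.3 0.2] w 0.0164
R cols (rack frame)
 [[ 0.0516  0.0046  0.9987]
 [ 0.0187  0.9998 -0.0056]
 [-0.9985  0.019   0.0515]]
jaw angle in rack deg 89.73409247246457
need cm tool axes [0.5546 0.0459 7.0535]
```

View pics/c10.png

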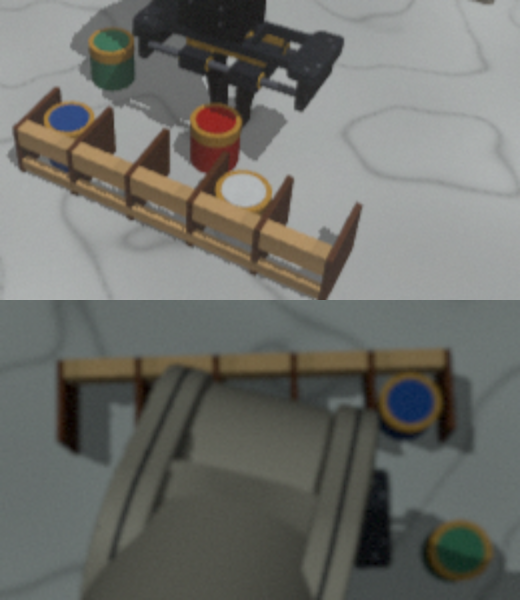

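```bash
cat > tin.py <<'E'
from h import *
import sys
def tin(img,box):
    H=cv2.cvtColor(cv2.imread(img),cv2.COLOR_BGR2HSV)
    k,_=blob(H,(0,120,40),(9,255,255),box);(x,y),_,_=cv2.fitEllipse(k);M=cv2.moments(k)
    u=(M["m10"]/M["m00"],M["m01"]/M["m00"]);print(img,u,cv2.boundingRect(k),"scene z52:",rk(onz("scene",*u,.052)))
E
python3 - <<'E'
from tin import *
tin("pics/scene9.png",(285,175,316,194)); tin("pics/scene10.png",(275,190,303,206))
print(rk([.654,-.0053,.06]),rk([.6541,-.0703,.06]))
cv2.imwrite("pics/s10z.png",cv2.resize(cv2.imread("pics/scene10.png")[170:250,230:330],(800,640)))
E
```

```text
pics/scene9.png (299.9889224572004, 185.6183282980866) (291, 180, 19, 12) scene z52: [-127.4092    0.7644   52.    ]
pics/scene10.png (287.55799086757986, 199.31963470319633) (278, 193, 20, 13) scene z52: [-77.4981  -1.9591  52.    ]
[37.6922 33.3877 60.    ] [ 34.9569 -31.5548  60.    ]
```

View pics/s10z.png

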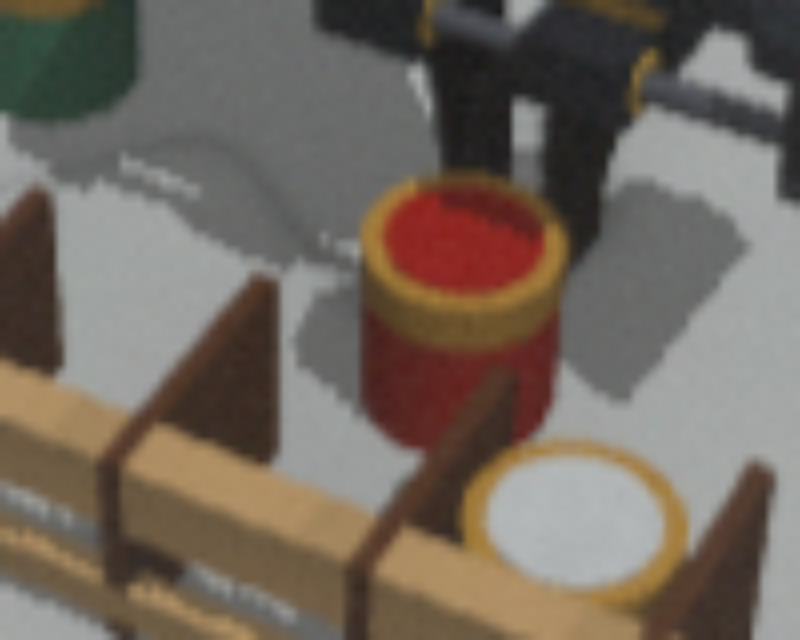

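```bash
python3 -m inch '[{"translation":[0.03,0.05,0.6],"spin":0},{"translation":[0.04,0.03,0.8],"spin":0},{"translation":[0.04,0,0.8],"spin":0},{"translation":[0.04,0,0.8],"spin":0},{"translation":[0.04,0,0.8],"spin":0},{"translation":[0.03,0,0.5],"spin":0},{"translation":[0,0,0],"spin":0}]'
python3 - <<'E'
from tin import *
plan(-37,-0.5,-3)
for n in("wrist","scene"): cv2.imwrite(f"pics/{n}11.png",cv2.cvtColor(optics.camera(n),cv2.COLOR_RGB2BGR))
cv2.imwrite("pics/s11z.png",cv2.resize(cv2.imread("pics/scene11.png")[170:270,210:330],(720,600)))
tin("pics/scene11.png",(255,190,303,222))
E
```

```text
time: 23.1
ee_pos: [0.556, -0.0433, 0.0158]
eef_rot: [-0.006, 0.689, 0.021, 0.725]
ft_force: [-0.1, -0.8, 0.3]
width: 0.0163
t 23.10 rack TCP mm [-61.9  -0.3] tipz -1.1 q [-0.47  0.39  0.57  1.91 -0.3   0.87  1.86] F [-0.1 -0.8  0.3] w 0.0163
R cols (rack frame)
 [[ 0.0516  0.0044  0.9987]
 [ 0.0191  0.9998 -0.0054]
 [-0.9985  0.0194  0.0515]]
jaw angle in rack deg 89.74963447532981
need cm tool axes [ 0.3145 -0.0149  2.4733]
pics/scene11.png (276.76190476190476, 213.63153786104604) (267, 207, 21, 14) scene z52: [-31.3361  -0.9983  52.    ]
```

View pics/s11z.png

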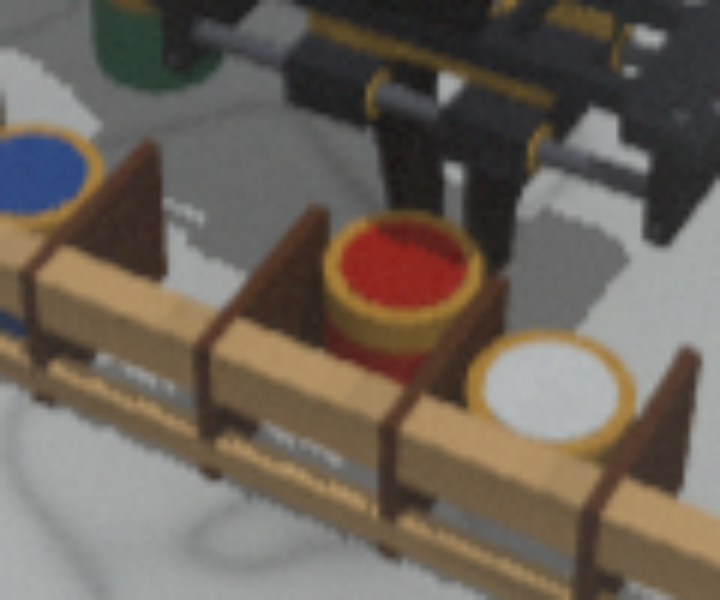

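```bash
python3 -m inch '[{"translation":[0.03,0,0.5],"spin":0},{"translation":[0.03,0,0.6],"spin":0},{"translation":[0.03,0,0.5],"spin":0},{"translation":[0.02,0,0.3],"spin":0},{"translation":[0.01,0,0.2],"spin":0},{"translation":[0,0,0],"spin":0}]'
python3 - <<'E'
from tin import *
plan(-37,-0.5,-3)
for n in("scene",): cv2.imwrite(f"pics/{n}12.png",cv2.cvtColor(optics.camera(n),cv2.COLOR_RGB2BGR))
cv2.imwrite("pics/s12z.png",cv2.resize(cv2.imread("pics/scene12.png")[170:270,210:330],(720,600)))
tin("pics/scene12.png",(255,190,303,232))
E
```

```text
time: 23.95
ee_pos: [0.5777, -0.0423, 0.0157]
eef_rot: [-0.006, 0.689, 0.021, 0.725]
ft_force: [-0.5, -0.3, 0.6]
width: 0.0163
t 23.95 rack TCP mm [-40.2  -0.3] tipz -1.3 q [-0.46  0.43  0.56  1.86 -0.32  0.89  1.87] F [-0.5 -0.3  0.6] w 0.0163
R cols (rack frame)
 [[ 0.051   0.0045  0.9987]
 [ 0.0196  0.9998 -0.0055]
 [-0.9985  0.0198  0.0509]]
jaw angle in rack deg 89.74291485241247
need cm tool axes [ 0.1856 -0.024   0.3068]
pics/scene12.png (271.10176991150445, 220.7824483775811) (261, 214, 21, 15) scene z52: [-9.3269 -0.9735 52.    ]
```

View pics/s12z.png

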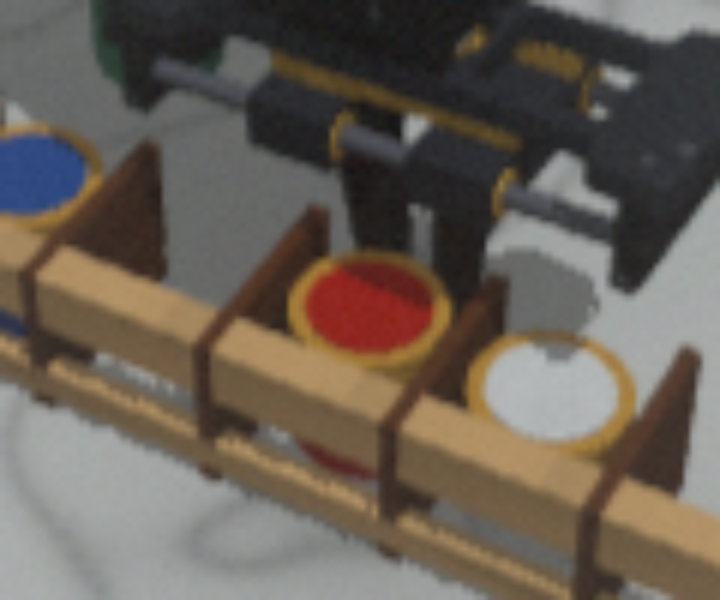

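```bash
python3 -m inch '[{"translation":[0.01,0,0.2],"spin":0},{"translation":[0.01,0,0.15],"spin":0}]' | egrep "ee_pos|ft"; python3 -m inch '[{"translation":[0.01,0,0.15],"spin":0}]' | egrep "ee_pos|ft"; python3 -m inch '[{"translation":[0.01,0,0.1],"spin":0}]' | egrep "ee_pos|ft"
```

```text
ee_pos: [0.5811, -0.0422, 0.0157]
ft_force: [-0.7, -0.3, 0.7]
ee_pos: [0.5826, -0.0421, 0.0157]
ft_force: [-1.1, 0.6, 0.2]
ee_pos: [0.5835, -0.0421, 0.0155]
ft_force: [-3.7, -0.4, 2.8]
```

```bash
python3 -m inch '[{"translation":[0.0,0,0.05],"spin":0},{"translation":[0,0,0],"spin":0}]'
python3 - <<'E'
from tin import *
plan()
for n in("scene",): cv2.imwrite(f"pics/{n}13.png",cv2.cvtColor(optics.camera(n),cv2.COLOR_RGB2BGR))
tin("pics/scene13.png",(255,190,303,232))
E
```

```text
time: 24.75
ee_pos: [0.5834, -0.0421, 0.0154]
eef_rot: [-0.006, 0.69, 0.021, 0.724]
ft_force: [-1.8, 0.9, 1.7]
width: 0.0166
t 24.75 rack TCP mm [-34.5  -0.3] tipz -1.5 q [-0.45  0.45  0.56  1.84 -0.33  0.89  1.87] F [-1.8  0.9  1.7] w 0.0166
R cols (rack frame)
 [[ 0.0489  0.0048  0.9988]
 [ 0.0201  0.9998 -0.0057]
 [-0.9986  0.0203  0.0488]]
jaw angle in rack deg 89.72717818304746
pics/scene13.png (269.859649122807, 222.50219298245614) (259, 215, 22, 16) scene z52: [-4.2668 -0.7767 52.    ]
```

The tin is home: it stopped advancing and the force rose. Now I'll back away and check.

```bash
python3 -m inch '[{"translation":[-0.03,0,-0.5],"spin":0},{"translation":[-0.05,0,-1.5],"spin":0},{"translation":[-0.2,0,-3],"spin":0},{"translation":[-1,0,-4],"spin":0},{"translation":[-4,0,-3],"spin":0},{"translation":[-4,0,-3],"spin":0},{"translation":[-3,4,-1],"spin":0},{"translation":[0,5,0],"spin":0},{"translation":[0,5,0],"spin":0},{"translation":[0,0,0],"spin":0},{"translation":[0,0,0],"spin":0}]'
python3 - <<'E'
from tin import *
plan()
for n in("top","scene"): cv2.imwrite(f"pics/{n}14.png",cv2.cvtColor(optics.camera(n),cv2.COLOR_RGB2BGR))
H={n:cv2.cvtColor(cv2.imread(f"pics/{n}14.png"),cv2.COLOR_BGR2HSV) for n in("top","scene")}
def t(lo,hi,bs):
    e=[]
    for n,b in zip(("top","scene"),bs):
        k,_=blob(H[n],lo,hi,b);M=cv2.moments(k);e.append((M["m10"]/M["m00"],M["m01"]/M["m00"]))
    p,g=tri(*e);return rk(p),p,g
print("red",t((0,120,40),(9,255,255),((225,155,255,190),(255,205,285,232))))
print("green",t((65,80,20),(95,255,255),((295,210,340,250),(220,150,255,168))))
print("blue",t((105,120,20),(130,255,255),((280,155,315,185),(200,190,230,207))))
a=cv2.imread("pics/scene14.png")[90:290,80:400];b=cv2.imread("pics/top14.png")[110:260,140:420]
cv2.imwrite("pics/c14.png",np.vstack([cv2.resize(a,(480,300)),cv2.resize(b,(480,257))]))
E
```

```text
time: 26.18
ee_pos: [0.4091, 0.0924, 0.1374]
eef_rot: [-0.004, 0.685, 0.022, 0.729]
ft_force: [-0.2, -0.3, -0.1]
width: 0.0166
t 26.18 rack TCP mm [-202.7  141.7] tipz 120.5 q [-0.77 -0.16  0.41  2.14  0.07  1.08  1.22] F [-0.2 -0.3 -0.1] w 0.0166
R cols (rack frame)
 [[ 0.0628  0.006   0.998 ]
 [ 0.0248  0.9997 -0.0076]
 [-0.9977  0.0252  0.0626]]
jaw angle in rack deg 89.65533880672258
red (array([-2.4839, -0.8348, 53.8139]), array([ 0.6154, -0.0412,  0.0538]), np.float64(0.0016593022192998832))
green (array([-133.8717, -162.6452,   53.7646]), array([ 0.4912, -0.2086,  0.0538]), np.float64(0.0015037043084889035))
blue (array([  -5.3917, -128.5426,   53.7814]), array([ 0.618 , -0.169 ,  0.0538]), np.float64(0.0013827928155514004))
```

View pics/c14.png

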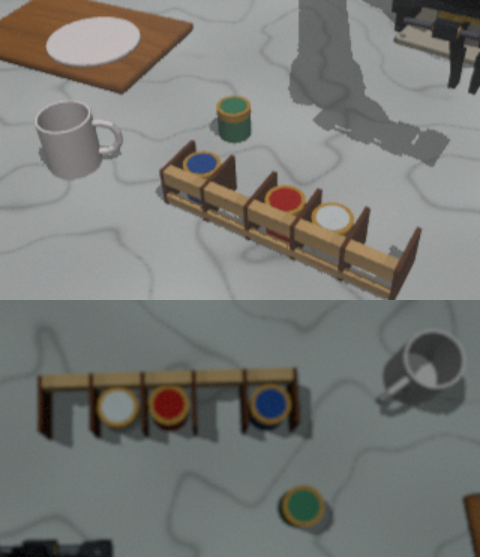

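The red tin stands upright in the third bay at x = -2.5 mm, y = -0.8 mm in the rack frame. Green and blue are unmoved, the white tin and mug look as before, and the arm is clear.

```bash
python3 -c "
from bench import close_job
print(close_job())"
```

```text
the job is handed in; nothing more can be done
None
```

The red tin is home in the third bay, standing upright against the rail, and I handed the job in at about 26 s of the 64 s allowed. No verdict is reported.

- **Rail:** I slid the closed fingertips along the rail top from the first bay, over both dividers and onto the third, with 5–7 N of upward force at each reading. They lifted off about 11 mm short of the bay's middle, clear of the fourth bay. Each divider crossing is inferred from position, because the force reading does not say which part is touched.
- **Tin:** I pushed it sideways, then straight in, held between two slightly open fingertips. It was never gripped or lifted. It stopped against the rail with a push of about 4 N.
- **Last checks:** In two views the red tin is at x = -2.5 mm, y = -0.8 mm in the rack frame. That is about 1.5 mm from the stated home, within calibration error. Green and blue moved less than 1 mm. I checked the white tin and mug by eye only, and they look unmoved. The arm was clear and not touching anything.

**Disagreements:**
- **Fingertip length:** The text puts the fingertips 17 mm ahead of the TCP. Rail contact, the wrist picture and the scene camera all put them about 10 mm behind it, so I used the measured value.
- **Tool tilt:** The tool drifted to about 0.05 rad of tilt while sliding and pushing. The moves could not correct this, and it caused no visible harm.
- **Repeated move:** Two short descents before contact were typed inside a shell `for` loop, one of them repeating the same rows twice. The rows were typed out, but this was not strictly one typed command per move.

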